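Turn the drain board ribs up

TASK

The wooden drain board lies ribs down on the counter. Push it up against the leaning splash board until it stands there on its own and let go, then take hold of it again and lay it flat, ribs up, in the middle of the drying mat, without letting it drop or slam. Leave the other things where they are.

Things in the scene. Friction and masses are not known exactly. Their poses are not given: they have to be found in the camera images.
- board_center (a point): centre of the loose drain board: a plain wooden slab, 150 mm long (its x), 120 mm wide (its y), 21 mm thick (its z), about 0.24 kg, too wide to be gripped across while it lies flat. +z is its smooth face, up at the start; -z its ribbed face. It is the same end for end
- board_lip (a point): middle of the lower edge of the lip at the board's -x short end (75 mm from the centre, 15 mm above the ribs' feet). Both short ends have a finger grip over the full width: a 45 degree bevel, 10 x 10 mm, cut into the ribbed side of the 16 mm plate, leaving a lip 6 mm thick flush with the smooth face. A fingertip pushed under one lip raises that end once the other butts against the splash board
- board_rib (a point): foot of the middle rib at its +x end, on the ribbed face. Seven ribs run along the board's x, each 80 mm long, 7 mm wide, 5 mm high, 16 mm apart, centred on the board: the 35 mm next to each short end is plain plate, 16 mm thick (6 mm at the very edge, because of the bevel)
- splash_foot (a point): the splash board, fixed to the counter: a plywood strip 240 mm long (along its y), 75 mm high, 12 mm thick, whose flat front face leans back by 15 degrees. This point is the middle of the front face's foot, at counter height; +x points level into the strip, away from the drain board, which lies on its -x side. Two brackets behind reach 90 mm from the foot
- splash_top (a point): middle of the upper front edge of the splash board, 75 mm high and 20 mm further back than its foot. The drain board can stand on a short end with its smooth face lying back on the front: it stays there by itself, its upper 70 mm free above the strip on both faces
- mat_center (a point): the middle of the top of the drying mat, grey, flat, fixed to the counter, 240 mm (its x) by 220 mm (its y), 3 mm thick; z up
- canister: closed white formula canister, loose, 123 mm across, 147 mm high; origin at the centre of its underside. A bystander, like all that follow
- collar1: lower of two white plastic bottle collars stacked loose, rings 49 mm across, 18 mm high each; origin at the centre of its underside
- collar2: upper collar of the stack, 49 mm across, 18 mm high; origin at the centre of its underside
- scoop: yellow measuring scoop, loose, bowl 42 mm across and 30 mm high, handle 80 mm towards its -x; origin under the bowl
- glassbottle: glass baby bottle lying on its side along its x, about 150 mm long, 57 mm across; origin under its middle
- mug: white mug, loose, 80 mm across, 90 mm high; origin at the centre of its underside
- brush: bottle brush, loose, lying along its x, 270 mm long, 42 mm across; origin under its middle
Things that resemble listed ones, but are neither listed nor needed, are in the scene too. Of the things that look like the part that bears board_center, take the one that is farthest to the robot's left at the start.

How it is judged:
By the outcome, as a careful person would: the job done as asked, in the order asked, and still so for the second after the job is handed in, with the robot touching nothing.
It also fails if it takes over 72 s, if anything falls off the work surface, if the arm or the gripper's body presses on something with over 40 N, if the wrist force passes 120 N, or if a joint passes its speed limit or range.

ROBOT

A 6-joint arm with a two-finger parallel gripper is mounted at the origin on the work surface. World frame = base frame: x ahead of the robot, y to its left, z up, the work surface at z = 0. Lengths are in mm, angles in rad, forces in N, time in s.
With the tool pointing down it reaches from about 350 to 975 mm from the base axis. Payload 7.1 kg.
Tool frame: the origin (TCP) lies between the finger pads; the fingertips stand 19 mm ahead of it and the grasp point (between the pads) is the TCP; z points along the fingers, y is the line along which they close (so a half turn about z gives the same grasp; the last joint's range is limited). The gripper opens to 88 mm and grips with 3 to 60 N. Pads are 20 mm wide; open, the fingers measure 115 mm over their backs; the gripper's body (75 mm by 178 mm) begins 61 mm behind the grasp point.
Start: joints at [-1.199, 0.423, 1.63, -0, 1.089, -0.019], TCP at [238.096, -577.854, 241.675] pointing down, gripper open.
Joint ranges: [-3, 3], [-0.9, 2.11], [0.09, 2.58], [-1.31, 4.45], [0.11, 2.69], [-2.54, 2.54]. Speed limits (rad/s): [2.39, 2.39, 3.01, 3.14, 3.14, 3.14].

INTERFACE

Orientations are given as a rotation vector (axis times angle).
In Python, from workcell import ctrl gives the robot as it stands.
- The arm moves only by the tool arm_command, never from a script. Its argument "series" is a list of rows, each an object with "linear": the shift along the tool's x, y, z in m, a list of three; "turn": the turn about the tool's z in rad. A call has 1 to 10 rows; each row shifts and turns the commanded pose from where the row before left it, along the tool's axes as they then stand; what a row does not reach is not made up. A row lasts 1/10 s, in which the tool goes at most 50 mm and 8.59 degrees, less where a joint would pass 70% of its speed; a pose out of reach is approached as far as the arm can. A call with a gripper value outside its range is refused whole. "jaw" is the opening, from -1 (shut) to 1 (fully open), set as the call begins (left out, the last holds). The fingers move at their own pace and stop on an object; the grip force is fixed at half the most. Time passes only in rows, so rows that do not move let the fingers close. It gives the time, the measured TCP pose, the force, the opening and the grip force at its end, in the units of the state.
- ctrl.get_obs(): the state, without advancing time (a new reading comes with each control period).
- ctrl.get_image(name): name is "scene" or "side" or "wrist"; returns a dict with "frame" (480x640x3 uint8, blue, green, red), "fx", "fy", "cx", "cy" (pixels), "rvec" (rotation vector, rad) and "tvec" (3), from world to camera coordinates, as OpenCV has them. Camera axes: x right, y down, z forward; pixel columns grow to the right and rows downward; lengths in mm; the calibration is good to about 2 mm. A picture is of the moment at which its call begins. There is no depth.
- ctrl.close_job(): hands the job in; it is judged then, once.
The state is a dict: "t": time; "qpos": joint angles; "qvel": joint speeds; "joint_torque": joint torques, N m; "ee_pos": TCP position; "orientation": TCP orientation; "ft_force": force on the tool from outside, world axes, zero at the start; "moment": the same for the moment, N m; "width": finger opening in mm; "grasp_force": force on a finger pad.
Only numpy, scipy, OpenCV 4.12 (cv2) and the standard library are available. Lean on these libraries where they do the work, as an engineer would, in place of code of your own. Each camera call takes 0.05 s, during which the arm holds its last target. There are 200 camera calls.

## Working session

There is one attempt and no reset: what is moved stays moved. The work goes in short steps, Python scripts to look and compute and a tool call to move; the robot and the scene stay as the last step left them, time stands still between calls to the robot, and variables do not carry over. Pictures are saved under pics/ and viewed, at most 10 in all, crops included, and the job is handed in when it is done.

Besides the shell and the picture viewer there is one more tool, called in YAML: its name, and indented under it one key for each argument. arm_command: Moves the arm, as the interface text tells. Its arguments: {"type":"object","properties":{"series":{"type":"array"},"jaw":{"type":"number"}},"required":["series"]}

```bash
ls; mkdir -p pics
python3 - <<'E'
from workcell import ctrl
import cv2,pickle
o=ctrl.get_obs();print(o['t'],o['ee_pos'],o['orientation'],o['width'])
for n in ['scene','side','wrist']:
    d=ctrl.get_image(n);pickle.dump(d,open(f'pics/{n}0.pkl','wb'));cv2.imwrite(f'pics/{n}0.png',d['frame']);print(n,d['fx'],d['cx'],d['cy'],d['rvec'],d['tvec'])
E
```

```text
pics
0.0 [ 237.91044887 -577.38650888  240.92519479] [-3.08037377e+00 -6.09691475e-01  4.60258619e-04] 87.61202371834283
scene 452.94532940243465 323.51060896324134 239.885703742808 [ 2.06556928  0.92195549 -0.43437414] [-314.96239475 -153.61693494 1326.25557097]
side 448.81394468376044 317.52845068162827 236.25381379068375 [ 0.68958259 -2.52092314  1.28771174] [403.66653564 208.49626124 848.44765008]
wrist 423.1566885339225 317.4693432451692 238.457168283478 [-2.40368159  1.60787703  0.23481114] [-624.31907677  -33.89224113  389.84418773]
```

View pics/scene0.png

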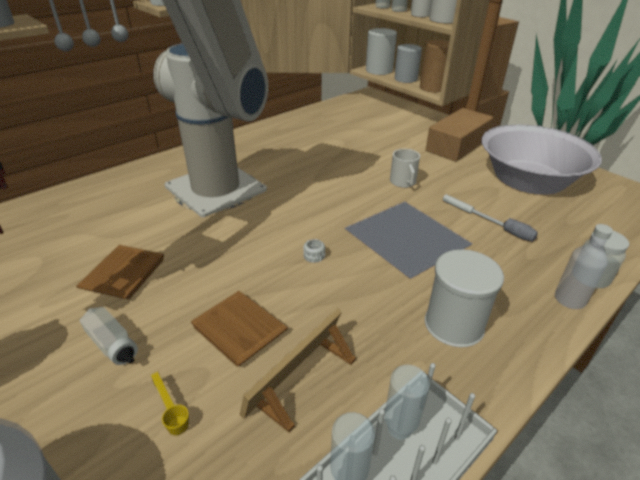

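View pics/side0.png

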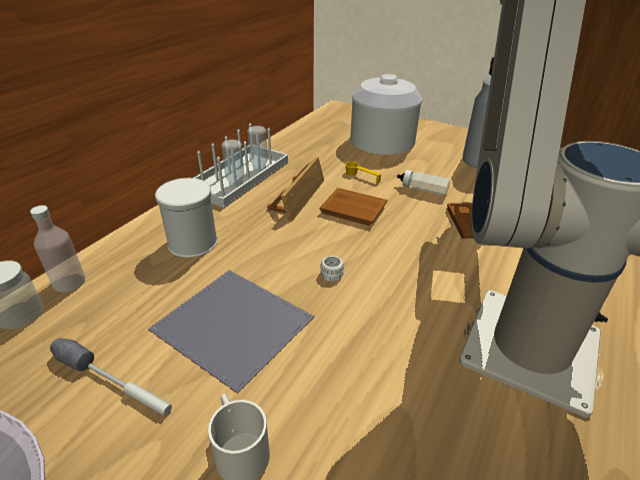

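The scene view shows two brown slabs, A at (240,327) in front of the splash board and B at (121,271). The mat is at (407,238), the collars at (314,250) and the scoop at (170,410). Next I measure the corners.

```bash
cat > h.py <<'E'
import cv2,numpy as np,pickle
from scipy.spatial.transform import Rotation as Ro
def ray(d,uv):
    R=cv2.Rodrigues(np.array(d['rvec']))[0];C=-R.T@np.array(d['tvec']).ravel()
    v=R.T@np.array([(uv[0]-d['cx'])/d['fx'],(uv[1]-d['cy'])/d['fy'],1.]);return C,v
def onz(d,uv,z):
    C,v=ray(d,uv);return (C+v*(z-C[2])/v[2])
def tri(d1,p1,d2,p2):
    C,v=ray(d1,p1);D,w=ray(d2,p2);s=np.linalg.lstsq(np.c_[v,-w],D-C,rcond=None)[0]
    a,b=C+v*s[0],D+w*s[1];return (a+b)/2,np.linalg.norm(a-b)
def proj(d,P):
    return cv2.projectPoints(np.array([P],float),np.array(d['rvec'],float),np.array(d['tvec'],float),np.array([[d['fx'],0,d['cx']],[0,d['fy'],d['cy']],[0,0,1.]]),None)[0].ravel()
E
python3 - <<'E'
from h import *
np.set_printoptions(precision=1,suppress=True)
s=pickle.load(open('pics/scene0.pkl','rb'));d=pickle.load(open('pics/side0.pkl','rb'))
print('A',onz(s,(240,327),21),'B',onz(s,(121,271),21))
def box(im,x0,y0,x1,y1,lo,hi,name,dd,z):
    m=cv2.inRange(cv2.cvtColor(im,cv2.COLOR_BGR2HSV),lo,hi);k=np.zeros_like(m);k[y0:y1,x0:x1]=m[y0:y1,x0:x1]
    k=cv2.morphologyEx(k,cv2.MORPH_OPEN,np.ones((3,3)))
    c=max(cv2.findContours(k,0,2)[0],key=cv2.contourArea);a=cv2.approxPolyDP(cv2.convexHull(c),4,True)[:,0]
    print(name,cv2.contourArea(c))
    for p in a: print('  ',p,onz(dd,p,z))
hs=cv2.cvtColor(s['frame'],cv2.COLOR_BGR2HSV);hd=cv2.cvtColor(d['frame'],cv2.COLOR_BGR2HSV)
print(hs[327,240],hs[380,220],hs[238,407],hs[380,280],hd[205,355],hd[330,230],hd[190,300],hd[250,400])
box(s['frame'],180,280,292,370,(0,120,40),(14,255,200),'As',s,21)
box(d['frame'],315,180,390,230,(0,120,40),(14,255,220),'Ad',d,21)
box(s['frame'],330,190,480,290,(0,0,20),(180,70,120),'mats',s,3)
box(d['frame'],140,260,320,395,(0,0,20),(180,90,140),'matd',d,3)
for n,dd,ps in [('s',s,[(314,257),(176,430),(460,335),(404,183),(105,340)]),('d',d,[(332,278),(190,248)])]:
    for p in ps: print(n,p,onz(dd,p,0))
E
python3 - <<'E'
import cv2,numpy as np
a=cv2.imread('pics/scene0.png')[270:440,180:370];b=cv2.imread('pics/side0.png')[140:240,250:450]
a=cv2.resize(a,None,fx=2.9,fy=2.9,interpolation=2)[:493];b=cv2.resize(b,(551,275),interpolation=2)
a=cv2.resize(a,(360,322));b=cv2.resize(b,(440,220));o=np.zeros((322,800,3),np.uint8);o[:,:360]=a;o[:220,360:]=b
cv2.imwrite('pics/crop.png',o)
E
```

```text
A [ 511.8 -259.2   21. ] B [ 202.8 -363.5   21. ]
[ 17 159 120] [ 20  89 167] [105  14 110] [ 17 124  64] [ 14 186 152] [124  15 122] [ 18 139  99] [ 19 117 224]Traceback (most recent call last):
  File "<stdin>", line 13, in <module>
  File "<stdin>", line 8, in box
ValueError: max() iterable argument is empty
```

View pics/crop.png

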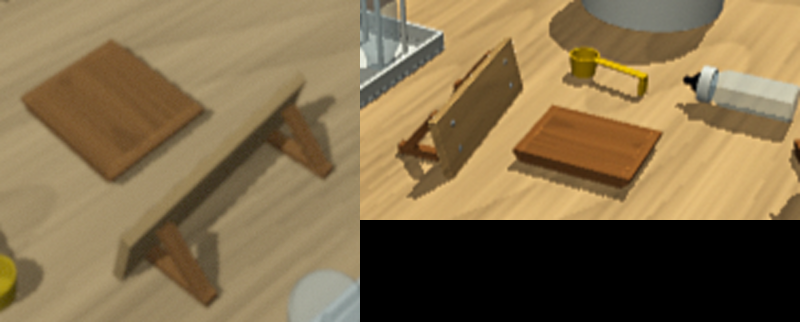

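The crop shows a smooth slab with a bevelled short end facing the camera. It is A, lying in front of the splash board, and its y of -259 puts it left of B (y -363). I choose A.

Run:
```python
from h import *
np.set_printoptions(precision=1,suppress=True)
s=pickle.load(open('pics/scene0.pkl','rb'));d=pickle.load(open('pics/side0.pkl','rb'))
def box(im,x0,y0,x1,y1,lo,hi,name,dd,z):
    m=cv2.inRange(cv2.cvtColor(im,cv2.COLOR_BGR2HSV),lo,hi);k=np.zeros_like(m);k[y0:y1,x0:x1]=m[y0:y1,x0:x1]
    k=cv2.morphologyEx(k,cv2.MORPH_OPEN,np.ones((3,3)))
    c=max(cv2.findContours(k,0,2)[0],key=cv2.contourArea);a=cv2.approxPolyDP(cv2.convexHull(c),3,True)[:,0]
    print(name,cv2.contourArea(c))
    for p in a: print('  ',p,onz(dd,p,z))
box(s['frame'],180,280,292,370,(0,125,40),(18,255,145),'As',s,21)
box(d['frame'],315,180,390,230,(0,160,40),(16,255,220),'Ad',d,21)
box(s['frame'],330,190,480,290,(0,0,20),(180,50,125),'mats',s,3)
box(d['frame'],140,260,320,395,(100,0,20),(180,90,140),'matd',d,3)
for n,dd,ps in [('s',s,[(314,257),(176,430),(460,335),(404,183),(105,340)]),('d',d,[(332,278),(190,248)])]:
    for p in ps: print(n,p,onz(dd,p,0))
print('foot',onz(d,(291,219),0),onz(d,(324,178),0))
print('top',onz(d,(284.5,197),75),onz(d,(319,158),75),'scene',onz(s,(242,395.6),75),onz(s,(334,308.5),75))
```

```text
As 3685.0
   [240 292] [ 431.1 -204.6   21. ]
   [286 329] [ 574.7 -195.8   21. ]
   [237 365] [ 582.5 -313.2   21. ]
   [192 321] [ 436.8 -320.6   21. ]
Ad 1462.0
   [320 209] [ 566.2 -181.7   21. ]
   [337 188] [ 580.3 -303.2   21. ]
   [385 200] [ 436.6 -313.9   21. ]
   [370 224] [ 422.7 -186.4   21. ]
mats 4603.5
   [347 227] [396.2 147.5   3. ]
   [405 202] [418.3 355.    3. ]
   [469 245] [649.4 322.1   3. ]
   [409 277] [626.  117.6   3. ]
matd 9990.0
   [228 271] [627.7 125.6   3. ]
   [311 315] [397.5 146.    3. ]
   [238 391] [413.  360.5   3. ]
   [150 330] [644.1 339.7   3. ]
s (314, 257) [428.4   5.2   0. ]
s (176, 430) [ 608.8 -450.     0. ]
s (460, 335) [800.   62.8   0. ]
s (404, 183) [345.7 438.9   0. ]
s (105, 340) [ 350.5 -462.7    0. ]
d (332, 278) [416.9  22.7   0. ]
d (190, 248) [763.3 103.5   0. ]
foot [ 623.5 -127.9    0. ] [ 659.9 -368.8    0. ]
top [ 629.5 -110.2   75. ] [ 665.7 -346.4   75. ] scene [ 673.1 -358.1   75. ] [ 633.4 -125.9   75. ]
```

Run:
```python
from h import *
from workcell import ctrl
np.set_printoptions(precision=2,suppress=True)
o=ctrl.get_obs();R=Ro.from_rotvec(o['orientation']).as_matrix();print(R, o['qpos'])
# table: contact (s,z) of raised lower lip edge vs theta
for th in range(0,106,5):
    t=np.radians(th);c,n=np.cos(t),np.sin(t)
    rot=lambda x,z:(x*c+z*n,-x*n+z*c)
    if th<23.2: piv=(40,0)
    elif th<=90: piv=(75,15)
    else: piv=(75,21)
    f=lambda x,z:rot(x-piv[0],z-piv[1])
    px=min(f(75,zz)[1]*.268-f(75,zz)[0] for zz in(15,21))
    P=f(-75,15);print(th,round(px+P[0],1),round(P[1],1))
```

```text
[[ 0.92  0.38 -0.  ]
 [ 0.38 -0.92  0.  ]
 [ 0.   -0.   -1.  ]] [-1.2   0.42  1.63  0.    1.09 -0.02]
0 -146.0 15.0
5 -146.2 25.0
10 -145.4 34.7
15 -143.4 44.3
20 -140.9 53.4
25 -137.0 63.4
30 -131.5 75.0
35 -125.0 86.0
40 -117.5 96.4
45 -109.2 106.1
50 -100.0 114.9
55 -90.0 122.9
60 -79.4 129.9
65 -68.2 135.9
70 -56.4 141.0
75 -44.2 144.9
80 -31.7 147.7
85 -18.9 149.4
90 -6.0 150.0
95 7.1 150.0
100 20.1 148.8
105 33.0 146.4
```

arm_command:
  series:
    - {"linear": [0.0268,-0.023,0],"turn": 0}
    - {"linear": [0.0268,-0.023,0],"turn": 0}
    - {"linear": [0.0268,-0.023,0],"turn": 0}
    - {"linear": [0.0268,-0.023,0],"turn": 0}
    - {"linear": [0.0268,-0.023,0],"turn": 0}
    - {"linear": [0.0268,-0.023,0],"turn": 0}
    - {"linear": [0.0268,-0.023,0],"turn": 0}
    - {"linear": [0.0268,-0.023,0],"turn": 0}
    - {"linear": [0.0268,-0.023,0],"turn": 0}
    - {"linear": [0.0268,-0.023,0],"turn": 0}
  jaw: 0.36

```text
t: 1.15
ee_pos: [398.6, -261.7, 241.6]
orientation: [-3.082, -0.61, 0.0]
ft_force: [-0.0, -0.9, -0.3]
width: 60.0
grasp_force: 0.0
```

arm_command:
  series:
    - {"linear": [0,0,0.02],"turn": 0.117}
    - {"linear": [0,0,0.03],"turn": 0.117}
    - {"linear": [0,0,0.04],"turn": 0}
    - {"linear": [0,0,0.04],"turn": 0}
    - {"linear": [0,0,0.04],"turn": 0}
    - {"linear": [0,0,0.02],"turn": 0}
    - {"linear": [0,0,0],"turn": 0}

```text
t: 1.85
ee_pos: [396.5, -261.8, 49.1]
orientation: [-3.128, -0.246, 0.007]
ft_force: [-0.3, -0.7, -0.6]
width: 59.8
grasp_force: 0.0
```

```bash
cat >> h.py <<'E'
def snap(n,tag):
    from workcell import ctrl
    d=ctrl.get_image(n);pickle.dump(d,open(f'pics/{n}{tag}.pkl','wb'));cv2.imwrite(f'pics/{n}{tag}.png',d['frame']);return d
def st():
    from workcell import ctrl
    o=ctrl.get_obs();R=Ro.from_rotvec(o['orientation']).as_matrix()
    print('t',round(o['t'],2),'p',np.round(o['ee_pos'],1),'yaw',round(np.degrees(np.arctan2(R[1,0],R[0,0])),1),'F',np.round(o['ft_force'],1),'w',round(o['width'],1),'g',round(o['grasp_force'],1),'q1,6',np.round(np.degrees(np.array(o['qpos'])[[0,5]]),1))
    return o
E
python3 - <<'E'
from h import *
st();a=snap('wrist',1)['frame'];b=snap('side',1)['frame'][130:250,240:450]
o=np.zeros((480,800,3),np.uint8);o[:300,:400]=cv2.resize(a,(400,300));b=cv2.resize(b,(400,229));o[:229,400:]=b
cv2.imwrite('pics/c1.png',o[:300])
E
```

```text
t 1.85 p [ 396.5 -261.8   49.1] yaw 9.0 F [-0.3 -0.7 -0.6] w 59.8 g 0.0 q1,6 [-34.9  46.1]
```

View pics/c1.png

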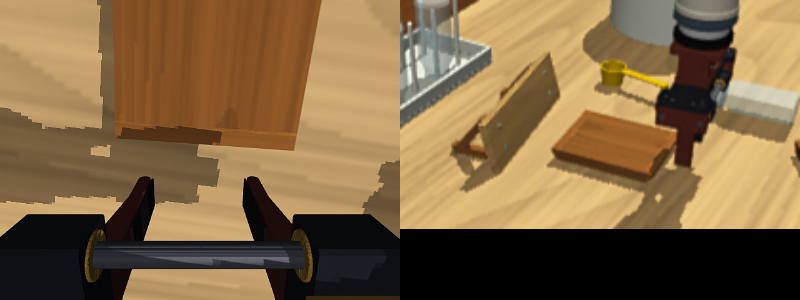

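arm_command:
  series:
    - {"linear": [0,0,0.015],"turn": 0}
    - {"linear": [0.005,0,0.008],"turn": 0}
    - {"linear": [0.008,0,0],"turn": 0}
    - {"linear": [0.008,0,0],"turn": 0}
    - {"linear": [0.006,0,0],"turn": 0}
    - {"linear": [0.006,0,0],"turn": 0}
    - {"linear": [0.008,0,0],"turn": 0}
    - {"linear": [0.008,0,0],"turn": 0}
    - {"linear": [0.008,0,0],"turn": 0}
    - {"linear": [0.008,0,0],"turn": 0}

```text
t: 2.95
ee_pos: [463.2, -252.8, 28.7]
orientation: [-3.132, -0.246, 0.0]
ft_force: [-1.2, -0.4, 1.1]
width: 59.8
grasp_force: 0.8
```

arm_command:
  series:
    - {"linear": [0.006,0,0],"turn": 0}
    - {"linear": [0.003,0,0],"turn": 0}
    - {"linear": [0.002,0,0],"turn": 0}
    - {"linear": [0.002,0,0],"turn": 0}

```text
t: 3.35
ee_pos: [475.2, -250.8, 28.6]
orientation: [-3.132, -0.246, 0.001]
ft_force: [-1.0, -0.5, 1.2]
width: 59.8
grasp_force: 0.8
```

Run:
```python
from h import *
st();a=snap('wrist',2)['frame'];b=snap('side',2)['frame'][130:250,240:450]
o=np.zeros((480,800,3),np.uint8);o[:300,:400]=cv2.resize(a,(400,300));b=cv2.resize(b,(400,229));o[:229,400:]=b
cv2.imwrite('pics/c2.png',o[:300])
```

```text
t 3.35 p [ 475.2 -250.8   28.6] yaw 9.0 F [-1.  -0.5  1.2] w 59.8 g 0.8 q1,6 [-29.1  51.9]
```

View pics/c2.png

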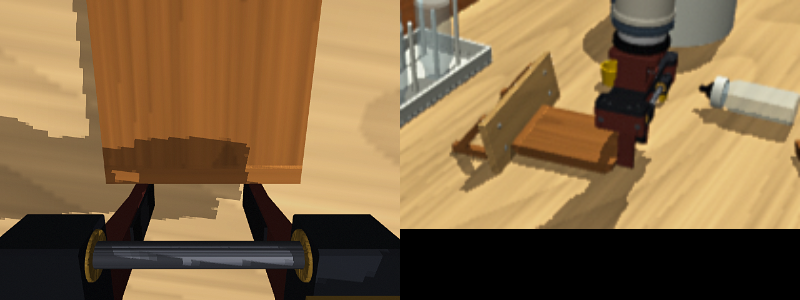

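arm_command:
  series:
    - {"linear": [0.002,0,0],"turn": 0}
    - {"linear": [0.002,0,0],"turn": 0}
    - {"linear": [0.002,0,0],"turn": 0}

```text
t: 3.75
ee_pos: [476.5, -249.8, 28.1]
orientation: [-3.129, -0.247, 0.014]
ft_force: [-21.7, -10.3, 9.3]
width: 59.6
grasp_force: 11.8
```

arm_command:
  series:
    - {"linear": [0.002,0,0],"turn": 0}
    - {"linear": [0.002,0,0],"turn": 0}

```text
t: 3.95
ee_pos: [477.2, -248.6, 27.4]
orientation: [-3.127, -0.247, 0.023]
ft_force: [-30.9, -13.4, 10.4]
width: 59.9
grasp_force: 16.2
```

arm_command:
  series:
    - {"linear": [-0.001,0,-0.003],"turn": 0}
    - {"linear": [-0.001,0,-0.003],"turn": 0}
    - {"linear": [0,0,-0.003],"turn": 0}
    - {"linear": [0,0,-0.003],"turn": 0}

```text
t: 4.35
ee_pos: [477.2, -248.6, 39.0]
orientation: [-3.127, -0.245, 0.017]
ft_force: [-16.0, -5.8, -0.9]
width: 59.8
grasp_force: 8.4
```

Run:
```python
from h import *
st();a=snap('wrist',3)['frame'];b=snap('side',3)['frame'][130:250,240:450]
o=np.zeros((480,800,3),np.uint8);o[:300,:400]=cv2.resize(a,(400,300));b=cv2.resize(b,(400,229));o[:229,400:]=b
cv2.imwrite('pics/c3.png',o[:300])
```

```text
t 4.35 p [ 477.2 -248.6   39. ] yaw 9.0 F [-16.   -5.8  -0.9] w 59.8 g 8.4 q1,6 [-28.7  52.5]
```

View pics/c3.png

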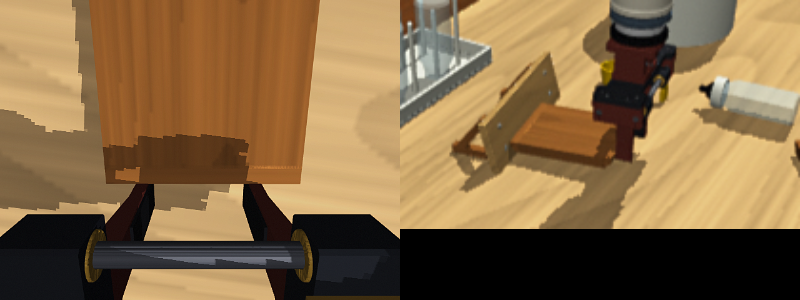

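arm_command:
  series:
    - {"linear": [0.0005,0,-0.005],"turn": 0}
    - {"linear": [0.0005,0,-0.005],"turn": 0}
    - {"linear": [0.001,0,-0.005],"turn": 0}
    - {"linear": [0.001,0,-0.005],"turn": 0}
    - {"linear": [0.0012,0,-0.0045],"turn": 0}
    - {"linear": [0.0012,0,-0.0045],"turn": 0}

```text
t: 5.05
ee_pos: [481.6, -248.0, 68.1]
orientation: [-3.127, -0.246, 0.021]
ft_force: [-22.2, -9.5, 3.8]
width: 59.6
grasp_force: 11.3
```

arm_command:
  series:
    - {"linear": [0.002,0,-0.005],"turn": 0}
    - {"linear": [0.002,0,-0.005],"turn": 0}
    - {"linear": [0.0028,0,-0.0058],"turn": 0}
    - {"linear": [0.0028,0,-0.0058],"turn": 0}

```text
t: 5.45
ee_pos: [488.1, -246.9, 89.3]
orientation: [-3.126, -0.247, 0.03]
ft_force: [-34.6, -13.2, 11.5]
width: 59.9
grasp_force: 17.9
```

Run:
```python
from h import *
st();a=snap('wrist',4)['frame'];b=snap('side',4)['frame'][130:250,240:450]
o=np.zeros((480,800,3),np.uint8);o[:300,:400]=cv2.resize(a,(400,300));b=cv2.resize(b,(400,229));o[:229,400:]=b
cv2.imwrite('pics/c4.png',o[:300])
```

```text
t 5.45 p [ 488.1 -246.9   89.3] yaw 9.0 F [-34.6 -13.2  11.5] w 59.9 g 17.9 q1,6 [-27.9  53.4]
```

View pics/c4.png

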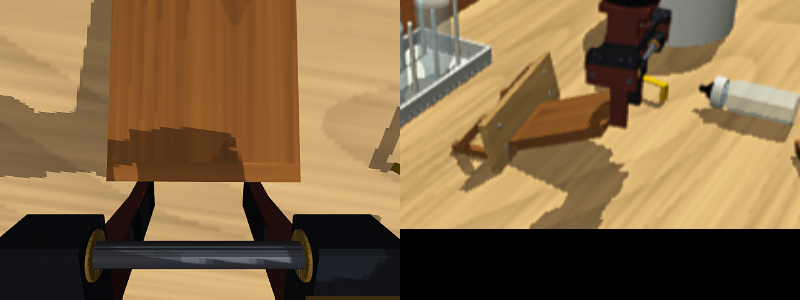

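arm_command:
  series:
    - {"linear": [0.0015,0,-0.0055],"turn": 0}
    - {"linear": [0.002,0,-0.0055],"turn": 0}
    - {"linear": [0.003,0,-0.0052],"turn": 0}
    - {"linear": [0.0035,0,-0.0052],"turn": 0}
    - {"linear": [0.004,0,-0.0048],"turn": 0}
    - {"linear": [0.004,0,-0.0048],"turn": 0}

```text
t: 6.15
ee_pos: [504.4, -244.5, 121.2]
orientation: [-3.126, -0.247, 0.036]
ft_force: [-42.7, -10.9, 27.7]
width: 59.8
grasp_force: 22.5
```

arm_command:
  series:
    - {"linear": [0.0045,0,-0.0044],"turn": 0}
    - {"linear": [0.0045,0,-0.0044],"turn": 0}
    - {"linear": [0.005,0,-0.004],"turn": 0}
    - {"linear": [0.005,0,-0.004],"turn": 0}

```text
t: 6.55
ee_pos: [534.0, -241.7, 139.5]
orientation: [-3.132, -0.245, 0.002]
ft_force: [-4.0, -0.3, 3.6]
width: 59.6
grasp_force: 2.5
```

arm_command:
  series:
    - {"linear": [0.0053,0,-0.0035],"turn": 0}
    - {"linear": [0.0053,0,-0.0035],"turn": 0}
    - {"linear": [0.0056,0,-0.003],"turn": 0}
    - {"linear": [0.0056,0,-0.003],"turn": 0}

```text
t: 6.95
ee_pos: [557.0, -238.0, 152.4]
orientation: [3.132, 0.246, 0.001]
ft_force: [-1.7, -0.2, 2.2]
width: 60.1
grasp_force: 1.4
```

Run:
```python
from h import *
st();a=snap('wrist',5)['frame'];b=snap('side',5)['frame'][130:250,240:450]
o=np.zeros((480,800,3),np.uint8);o[:300,:400]=cv2.resize(a,(400,300));b=cv2.resize(b,(400,229));o[:229,400:]=b
cv2.imwrite('pics/c5.png',o[:300])
```

```text
t 6.95 p [ 557.  -238.   152.4] yaw 9.0 F [-1.7 -0.2  2.2] w 60.1 g 1.4 q1,6 [-24.3  56.7]
```

View pics/c5.png

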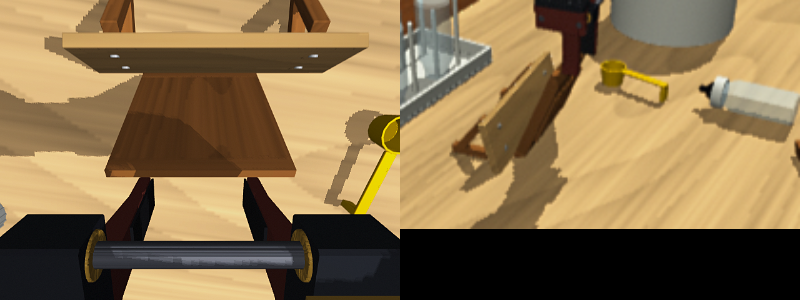

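arm_command:
  series:
    - {"linear": [0.005,0,-0.002],"turn": 0}
    - {"linear": [0.005,0,-0.002],"turn": 0}
    - {"linear": [0.005,0,-0.0015],"turn": 0}
    - {"linear": [0.005,0,-0.0015],"turn": 0}
    - {"linear": [0.005,0,-0.001],"turn": 0}
    - {"linear": [0.004,0,-0.001],"turn": 0}
    - {"linear": [0.004,0,-0.0005],"turn": 0}
    - {"linear": [0.004,0,0],"turn": 0}

```text
t: 7.85
ee_pos: [593.1, -232.3, 161.6]
orientation: [3.132, 0.246, 0.0]
ft_force: [-1.7, 0.6, 1.8]
width: 59.8
grasp_force: 0.7
```

arm_command:
  series:
    - {"linear": [0.003,0,0],"turn": 0}
    - {"linear": [0.003,0,0],"turn": 0}
    - {"linear": [0.003,0,0],"turn": 0}
    - {"linear": [0.003,0,0],"turn": 0}

```text
t: 8.25
ee_pos: [604.7, -230.4, 161.5]
orientation: [-3.132, -0.246, 0.0]
ft_force: [-1.1, -0.4, 1.1]
width: 60.0
grasp_force: 0.3
```

arm_command:
  series:
    - {"linear": [0.003,0,0],"turn": 0}
    - {"linear": [0.003,0,0],"turn": 0}
    - {"linear": [0.003,0,0],"turn": 0}
    - {"linear": [0.003,0,0],"turn": 0}

```text
t: 8.65
ee_pos: [616.6, -228.6, 161.6]
orientation: [3.132, 0.246, 0.0]
ft_force: [0.7, -0.1, 0.3]
width: 59.6
grasp_force: 0.2
```

Run:
```python
from h import *
st();d=snap('side',6);snap('wrist',6)
k=d['frame'][100:240,240:340];cv2.imwrite('pics/k6.png',k)
```

```text
t 8.65 p [ 616.6 -228.6  161.6] yaw 9.0 F [ 0.7 -0.1  0.3] w 59.6 g 0.2 q1,6 [-21.4  59.6]
```

arm_command:
  series:
    - {"linear": [0.003,0,0],"turn": 0}
    - {"linear": [0.003,0,0],"turn": 0}
    - {"linear": [0.003,0,0],"turn": 0}

```text
t: 9.05
ee_pos: [625.5, -227.2, 161.6]
orientation: [-3.132, -0.246, 0.0]
ft_force: [1.2, -0.2, -1.0]
width: 59.8
grasp_force: 0.0
```

arm_command:
  series:
    - {"linear": [0.003,0,0],"turn": 0}
    - {"linear": [0.003,0,0],"turn": 0}
    - {"linear": [0.003,0,0],"turn": 0}

```text
t: 9.35
ee_pos: [634.4, -225.8, 161.5]
orientation: [-3.132, -0.246, 0.0]
ft_force: [0.3, -0.3, -0.7]
width: 59.9
grasp_force: 0.0
```

arm_command:
  series:
    - {"linear": [-0.005,0,0],"turn": 0}
    - {"linear": [-0.015,0,0],"turn": 0}
    - {"linear": [-0.03,0,-0.02],"turn": 0}
    - {"linear": [-0.02,0,-0.04],"turn": 0}
    - {"linear": [0,0,-0.04],"turn": 0}
    - {"linear": [0,0,0],"turn": 0}
  jaw: 1

```text
t: 9.95
ee_pos: [567.0, -238.2, 267.6]
orientation: [3.127, 0.244, 0.014]
ft_force: [0.3, 0.5, 0.1]
width: 87.8
grasp_force: 0.0
```

Run:
```python
from h import *
st();a=snap('wrist',7)['frame'];b=snap('side',7)['frame'][120:240,240:400];c=snap('scene',7)['frame'][230:430,190:390]
o=np.zeros((600,800,3),np.uint8);o[:300,:400]=cv2.resize(a,(400,300));o[:300,400:]=cv2.resize(b,(400,300));o[300:,:300]=cv2.resize(c,(300,300))
cv2.imwrite('pics/c7.png',o)
```

```text
t 9.95 p [ 567.  -238.2  267.6] yaw 8.9 F [0.3 0.5 0.1] w 87.8 g 0.0 q1,6 [-23.9  57.2]
```

View pics/c7.png

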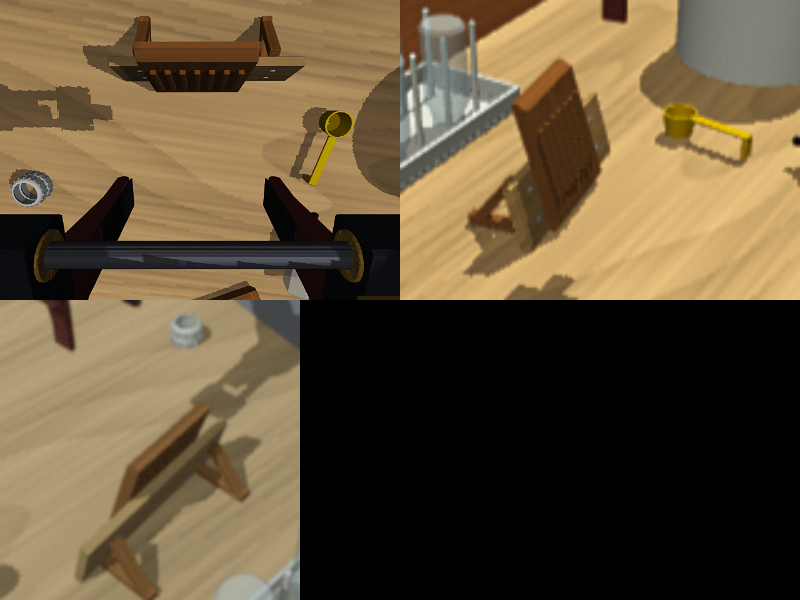

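The picture shows the board standing by itself, ribs out, leaning on the splash board, with its top end at wrist crop (134-260, 42-52). I now find its top for the grasp.

Run:
```python
from h import *
np.set_printoptions(precision=1,suppress=True)
w=pickle.load(open('pics/wrist7.pkl','rb'));s=pickle.load(open('pics/side7.pkl','rb'));c=pickle.load(open('pics/scene7.pkl','rb'))
print('front',onz(w,(214,83),146.4),onz(w,(416,83),146.4),'back',onz(w,(218,68),145),onz(w,(414,67),145))
# side crop scale 2.5: top corners (512,92)/(558,60) front edge?, scene crop 1.5: (126,462)-(206,404)
for p in [(514,95),(578,73),(560,60)]: print('side',onz(s,(240+(p[0]-400)/2.5,120+p[1]/2.5),146))
for p in [(133,460),(209,405)]: print('scene',onz(c,(190+p[0]/1.5,230+(p[1]-300)/1.5),146))
```

```text
front [ 653.1 -163.6  146.4] [ 671.7 -280.8  146.4] back [ 661.8 -164.9  145. ] [ 680.3 -278.   145. ]
side [ 667.2 -176.   146. ]
side [ 638.  -255.5  146. ]
side [ 671.6 -273.3  146. ]
scene [ 668.3 -279.2  146. ]
scene [ 662.1 -166.7  146. ]
```

arm_command:
  series:
    - {"linear": [0.03,0,0],"turn": 0}
    - {"linear": [0.033,0,0],"turn": 0}
    - {"linear": [0.03,0,0],"turn": 0}
    - {"linear": [0,0,0],"turn": -0.145}
    - {"linear": [0,0,0],"turn": -0.145}
    - {"linear": [0,0,0],"turn": -0.145}
    - {"linear": [0,0,0],"turn": -0.145}
    - {"linear": [0,0,0],"turn": -0.145}
    - {"linear": [0,0,0],"turn": -0.145}
    - {"linear": [0,0,0],"turn": -0.145}

```text
t: 11.1
ee_pos: [656.0, -221.7, 258.9]
orientation: [-2.609, -1.744, 0.004]
ft_force: [0.0, -0.2, 0.3]
width: 88.0
grasp_force: 0.0
```

arm_command:
  series:
    - {"linear": [0,0,0],"turn": -0.145}
    - {"linear": [0,0,0],"turn": -0.145}
    - {"linear": [0,0,0],"turn": -0.145}
    - {"linear": [0,0,0],"turn": -0.12}
    - {"linear": [0,0,0.03],"turn": 0}
    - {"linear": [0,0,0],"turn": 0}

```text
t: 11.7
ee_pos: [653.9, -221.0, 225.7]
orientation: [-2.036, -2.381, 0.006]
ft_force: [0.1, 0.0, 0.0]
width: 87.8
grasp_force: 0.0
```

Run:
```python
from h import *
o=st();R=Ro.from_rotvec(o['orientation']).as_matrix()
print('tool shift to grasp',R.T@(np.array([659,-223.5,131])-o['ee_pos']))
```

```text
t 11.7 p [ 653.9 -221.   225.7] yaw 98.9 F [0.1 0.  0. ] w 87.8 g 0.0 q1,6 [-19.7 -28.6]
tool shift to grasp [-3.65530252  5.46108261 94.68668261]
```

arm_command:
  series:
    - {"linear": [-0.0035,0.0055,0.02],"turn": 0}
    - {"linear": [0,0,0.03],"turn": 0}
    - {"linear": [0,0,0.03],"turn": 0}
    - {"linear": [0,0,0.014],"turn": 0}
    - {"linear": [0,0,0],"turn": 0}

```text
t: 12.2
ee_pos: [661.6, -224.4, 134.6]
orientation: [-2.039, -2.384, 0.003]
ft_force: [0.5, -0.7, 0.8]
width: 87.9
grasp_force: 0.0
```

arm_command:
  series:
    - {"linear": [0,0,0],"turn": 0}
    - {"linear": [0,0,0],"turn": 0}
    - {"linear": [0,0,0],"turn": 0}
    - {"linear": [0,0,0],"turn": 0}
    - {"linear": [0,0,0],"turn": 0}
  jaw: -0.25

```text
t: 12.7
ee_pos: [663.1, -224.9, 138.3]
orientation: [2.041, 2.387, 0.001]
ft_force: [-0.9, -0.7, -0.1]
width: 51.3
grasp_force: 0.0
```

Run:
```python
from h import *
st()
```

```text
t 12.7 p [ 663.1 -224.9  138.3] yaw 98.9 F [-0.9 -0.7 -0.1] w 51.3 g 0.0 q1,6 [-19.7 -28.6]
```

arm_command:
  series:
    - {"linear": [0,-0.004,0.005],"turn": 0}
    - {"linear": [0,0,0.002],"turn": 0}
    - {"linear": [0,0,0],"turn": 0}
    - {"linear": [0,0,0],"turn": 0}

```text
t: 13.1
ee_pos: [658.8, -225.4, 130.3]
orientation: [-2.041, -2.387, 0.0]
ft_force: [-0.3, 0.2, 0.5]
width: 33.2
grasp_force: 0.0
```

arm_command:
  series:
    - {"linear": [0,-0.004,-0.0005],"turn": 0}
    - {"linear": [0,-0.004,-0.0005],"turn": 0}
    - {"linear": [0,-0.004,-0.0005],"turn": 0}
    - {"linear": [0,-0.004,-0.0005],"turn": 0}
    - {"linear": [0,-0.004,-0.0005],"turn": 0}
    - {"linear": [0,-0.004,-0.0005],"turn": 0}

```text
t: 13.7
ee_pos: [634.8, -229.3, 133.7]
orientation: [2.042, 2.388, -0.0]
ft_force: [-0.4, -0.1, -0.0]
width: 32.9
grasp_force: 0.0
```

arm_command:
  series:
    - {"linear": [0,-0.003,-0.0005],"turn": 0}
    - {"linear": [0,-0.003,-0.0005],"turn": 0}
    - {"linear": [0,-0.003,-0.0005],"turn": 0}
    - {"linear": [0,-0.003,0],"turn": 0}

```text
t: 14.1
ee_pos: [623.2, -231.1, 135.2]
orientation: [2.041, 2.388, 0.0]
ft_force: [-0.0, 0.8, -0.7]
width: 33.2
grasp_force: 0.0
```

arm_command:
  series:
    - {"linear": [0,0,0],"turn": 0}
    - {"linear": [0,0,0],"turn": 0}
    - {"linear": [0,0,0],"turn": 0}
    - {"linear": [0,0,0],"turn": 0}
  jaw: -1

```text
t: 14.5
ee_pos: [623.3, -231.0, 135.0]
orientation: [-2.041, -2.388, 0.0]
ft_force: [-0.6, -1.2, -0.3]
width: 15.8
grasp_force: 30.0
```

Run:
```python
from h import *
st()
```

```text
t 14.5 p [ 623.3 -231.   135. ] yaw 98.9 F [-0.6 -1.2 -0.3] w 15.8 g 30.0 q1,6 [-21.4 -30.3]
```

arm_command:
  series:
    - {"linear": [0,-0.003,-0.01],"turn": 0}
    - {"linear": [0,-0.005,-0.02],"turn": 0}
    - {"linear": [0,-0.005,-0.025],"turn": 0}
    - {"linear": [0,0,-0.025],"turn": 0}
    - {"linear": [-0.015,0,-0.02],"turn": 0}
    - {"linear": [-0.02,0,0],"turn": 0}
    - {"linear": [-0.02,0,0],"turn": 0}
    - {"linear": [-0.011,0,0],"turn": 0}
    - {"linear": [0,0,0],"turn": 0.1}
    - {"linear": [0,0,0],"turn": 0.145}

```text
t: 15.5
ee_pos: [619.8, -299.2, 232.8]
orientation: [-2.322, -2.111, 0.002]
ft_force: [-1.9, -0.0, -3.6]
width: 15.7
grasp_force: 30.0
```

arm_command:
  series:
    - {"linear": [0,0,0],"turn": 0.145}
    - {"linear": [0,0,0],"turn": 0.145}
    - {"linear": [0,0,0],"turn": 0.145}
    - {"linear": [0,0,0],"turn": 0.145}
    - {"linear": [0,0,0],"turn": 0.145}
    - {"linear": [0,0,0],"turn": 0.145}
    - {"linear": [0,0,0],"turn": 0.145}
    - {"linear": [0,0,0],"turn": 0.145}
    - {"linear": [0,0,0],"turn": 0.145}
    - {"linear": [0,0,0],"turn": 0.145}

```text
t: 16.5
ee_pos: [619.9, -298.6, 232.9]
orientation: [-3.14, -0.039, 0.005]
ft_force: [0.8, 0.2, -2.1]
width: 15.9
grasp_force: 30.0
```

arm_command:
  series:
    - {"linear": [0,0,0],"turn": 0.145}
    - {"linear": [0,0,0],"turn": 0.145}
    - {"linear": [0,0,0],"turn": 0.145}
    - {"linear": [0,0,0],"turn": 0.145}
    - {"linear": [0,0,0],"turn": 0.145}
    - {"linear": [0,0,0],"turn": 0.145}
    - {"linear": [0,0,0],"turn": 0.145}
    - {"linear": [0,0,0],"turn": 0.145}
    - {"linear": [0,0,0],"turn": 0.145}
    - {"linear": [0,0,0],"turn": 0.14}

```text
t: 17.5
ee_pos: [619.9, -298.6, 232.9]
orientation: [2.382, -2.047, -0.005]
ft_force: [-0.5, 0.2, -2.6]
width: 15.6
grasp_force: 30.0
```

Run:
```python
from h import *
o=st();R=Ro.from_rotvec(o['orientation']).as_matrix()
n=np.array([.988,.156]);l=np.array([-.156,.988]);p=np.array(o['ee_pos'])[:2]-[630.4,-225.8];print('s',p@n,'l',p@l)
print('scoop',onz(pickle.load(open('pics/wrist7.pkl','rb')),(541,200),20),onz(pickle.load(open('pics/wrist7.pkl','rb')),(501,288),20))
snap('side',8);snap('wrist',8);snap('scene',8)
```

```text
t 17.5 p [ 619.9 -298.6  232.9] yaw -81.3 F [-0.5  0.2 -2.6] w 15.6 g 30.0 q1,6 [-26.7 144.6]
s -21.7028740787544 l -70.32047695991368
scoop [ 602.41244135 -446.43382956   20.        ] [ 510.35640881 -433.71859441   20.        ]
```

arm_command:
  series:
    - {"linear": [0,-0.01,0.02],"turn": 0}
    - {"linear": [0,0,0.025],"turn": 0}
    - {"linear": [0,0,0.02],"turn": 0}
    - {"linear": [0,0,0.015],"turn": 0}
    - {"linear": [0,0,0.008],"turn": 0}
    - {"linear": [0,0,0.004],"turn": 0}
    - {"linear": [0,0,0],"turn": 0}

```text
t: 18.35
ee_pos: [630.7, -296.8, 143.0]
orientation: [-2.39, 2.039, 0.0]
ft_force: [0.8, 0.3, -3.2]
width: 15.8
grasp_force: 30.0
```

arm_command:
  series:
    - {"linear": [0,0,0.002],"turn": 0}
    - {"linear": [0,0,0.001],"turn": 0}
    - {"linear": [0,0,0.001],"turn": 0}

```text
t: 18.65
ee_pos: [630.9, -296.8, 139.7]
orientation: [-2.389, 2.039, -0.002]
ft_force: [0.2, -1.0, -2.5]
width: 15.5
grasp_force: 30.0
```

arm_command:
  series:
    - {"linear": [0,0,0.001],"turn": 0}
    - {"linear": [0,0,0.001],"turn": 0}
    - {"linear": [0,0,0.001],"turn": 0}

```text
t: 18.95
ee_pos: [630.6, -296.7, 136.1]
orientation: [-2.389, 2.04, -0.0]
ft_force: [0.3, -0.6, -4.0]
width: 15.6
grasp_force: 30.0
```

arm_command:
  series:
    - {"linear": [0,0,0.001],"turn": 0}
    - {"linear": [0,0,0.001],"turn": 0}
    - {"linear": [0,0,0],"turn": 0}

```text
t: 19.25
ee_pos: [630.9, -296.7, 135.0]
orientation: [-2.389, 2.04, -0.001]
ft_force: [-1.4, 2.0, 3.6]
width: 15.8
grasp_force: 30.0
```

arm_command:
  series:
    - {"linear": [0,0,0],"turn": 0}
    - {"linear": [0,0,0],"turn": 0}
    - {"linear": [0,0,0],"turn": 0}
    - {"linear": [0,0,0],"turn": 0}
  jaw: -0.23

```text
t: 19.65
ee_pos: [630.7, -296.8, 134.0]
orientation: [-2.389, 2.04, -0.0]
ft_force: [-0.0, -0.7, -0.3]
width: 33.6
grasp_force: 0.1
```

arm_command:
  series:
    - {"linear": [-0.005,0,-0.002],"turn": 0}
    - {"linear": [-0.005,0,-0.002],"turn": 0}
    - {"linear": [-0.005,0,-0.002],"turn": 0}
    - {"linear": [-0.005,0,0],"turn": 0}
    - {"linear": [-0.005,0,0],"turn": 0}

```text
t: 20.15
ee_pos: [625.4, -274.2, 140.3]
orientation: [-2.391, 2.029, 0.002]
ft_force: [-0.2, 0.6, -0.8]
width: 33.8
grasp_force: 0.1
```

arm_command:
  series:
    - {"linear": [0,0.004,0],"turn": 0}
    - {"linear": [0,0.004,0],"turn": 0}
    - {"linear": [0,0.004,0],"turn": 0}
    - {"linear": [0,0.004,0],"turn": 0}
    - {"linear": [0,0.004,0],"turn": 0}
    - {"linear": [0,0.003,0],"turn": 0}
    - {"linear": [0,0.003,0],"turn": 0}
    - {"linear": [0,0.003,0],"turn": 0}
    - {"linear": [0,0.003,0],"turn": 0}

```text
t: 21.05
ee_pos: [593.6, -279.8, 139.9]
orientation: [-2.391, 2.029, 0.003]
ft_force: [0.4, -0.1, -0.6]
width: 33.8
grasp_force: 0.1
```

```bash
cat >> h.py <<'E'
def sl(o):
    n=np.array([.988,.156]);l=np.array([-.156,.988]);p=np.array(o['ee_pos'])[:2]-[630.4,-225.8];print('s',round(p@n,1),'l',round(p@l,1))
E
python3 - <<'E'
from h import *
sl(st());snap('side',9);snap('wrist',9);snap('scene',9)
E
```

```text
t 21.05 p [ 593.6 -279.8  139.9] yaw -80.7 F [ 0.4 -0.1 -0.6] w 33.8 g 0.1 q1,6 [-26.4 144. ]
s -44.8 l -47.6
```

```bash
cat >> h.py <<'E'
def W(s,l,z): return np.array([630.4+.988*s-.156*l,-225.8+.156*s+.988*l,z])
def brown(d,box):
    m=cv2.inRange(cv2.cvtColor(d['frame'],cv2.COLOR_BGR2HSV),(0,130,30),(18,255,200));k=np.zeros_like(m);x0,y0,x1,y1=box;k[y0:y1,x0:x1]=m[y0:y1,x0:x1]
    k=cv2.morphologyEx(k,cv2.MORPH_OPEN,np.ones((3,3)))
    c=max(cv2.findContours(k,0,2)[0],key=cv2.contourArea);return cv2.contourArea(c),cv2.approxPolyDP(cv2.convexHull(c),2.5,True)[:,0].tolist()
E
python3 - <<'E'
from h import *
for n in ['scene','side','wrist']:
    d=pickle.load(open(f'pics/{n}9.pkl','rb'))
    for tag,s in [('onA73',-62),('upright',-19),('onB',-12)]:
        z=143 if s==-62 else 150
        print(n,tag,proj(d,W(s,-12,z)).round(),proj(d,W(s,-132,z)).round())
    print('   foot',proj(d,W(-18,-12,0)).round(),proj(d,W(-18,-132,0)).round())
    b={'scene':(150,200,360,420),'side':(230,80,400,240),'wrist':(0,0,640,480)}[n]
    print('   mask',*brown(d,b))
E
```

```text
scene onA73 [258. 295.] [203. 337.]
scene upright [277. 304.] [221. 349.]
scene onB [280. 306.] [224. 351.]
   foot [281. 361.] [232. 406.]
   mask 4269.0 [[253, 308], [270, 322], [282, 357], [240, 401], [232, 405], [205, 337], [241, 307]]
side onA73 [332. 157.] [346. 140.]
side upright [316. 152.] [332. 135.]
side onB [314. 152.] [330. 134.]
   foot [315. 201.] [330. 182.]
   mask 4055.0 [[335, 102], [334, 117], [243, 141], [230, 138], [230, 80], [312, 80]]
wrist onA73 [362. 415.] [376.  91.]
wrist upright [249. 427.] [233.  88.]
wrist onB [230. 427.] [209.  88.]
   foot [281. 277.] [277. 101.]
   mask 53007.5 [[375, 92], [407, 339], [405, 355], [361, 385], [314, 385], [243, 375], [181, 342], [109, 164], [107, 144], [158, 94]]
```

The scene corner (205,337) and wrist corner (375,92) match the board leaning on the outer finger.

arm_command:
  series:
    - {"linear": [0,0.0022,0.0015],"turn": 0}
    - {"linear": [0,0.0022,0.002],"turn": 0}
    - {"linear": [0,0.0022,0.0025],"turn": 0}
    - {"linear": [0,0.0022,0.0025],"turn": 0}
    - {"linear": [0,0.0022,0.003],"turn": 0}
    - {"linear": [0,0.0022,0.003],"turn": 0}
    - {"linear": [0,0.0022,0.003],"turn": 0}
    - {"linear": [0,0.0022,0.003],"turn": 0}
  jaw: 1

```text
t: 22.0
ee_pos: [576.1, -282.5, 119.1]
orientation: [-2.391, 2.029, 0.003]
ft_force: [-0.8, 0.2, 0.9]
width: 87.8
grasp_force: 0.8
```

Run:
```python
from h import *
sl(st())
for n in ['scene','wrist']:
    d=snap(n,10)
    for phi in (50,54,58):
        f=np.radians(phi);s=-18.6-150*np.cos(f);z=150*np.sin(f)
        print(n,phi,round(s),round(z),proj(d,W(s,-12,z)).round(),proj(d,W(s,-132,z)).round())
    print('   foot',proj(d,W(-18,-12,0)).round(),proj(d,W(-18,-132,0)).round(),proj(d,W(-3,-132,0)).round())
    print('   mask',*brown(d,{'scene':(150,200,360,420),'wrist':(0,0,640,480)}[n]))
```

```text
t 22.0 p [ 576.1 -282.5  119.1] yaw -80.7 F [-0.8  0.2  0.9] w 87.8 g 0.8 q1,6 [-27.3 143. ]
s -62.5 l -47.6
scene 50 -115 115 [239. 293.] [184. 333.]
scene 54 -107 121 [242. 292.] [187. 332.]
scene 58 -98 127 [245. 292.] [190. 333.]
   foot [281. 361.] [232. 406.] [238. 411.]
   mask 5037.0 [[228, 302], [238, 304], [266, 328], [281, 356], [233, 405], [189, 335]]
wrist 50 -115 115 [447. 404.] [482.  92.]
wrist 54 -107 121 [431. 415.] [464.  91.]
wrist 58 -98 127 [412. 425.] [441.  90.]
   foot [251. 289.] [243.  99.] [218.  99.]
   mask 58891.5 [[461, 93], [512, 358], [430, 384], [344, 385], [235, 298], [226, 98]]
```

arm_command:
  series:
    - {"linear": [0,0.0025,0.002],"turn": 0}
    - {"linear": [0,0.0025,0.002],"turn": 0}
    - {"linear": [0,0.0025,0.002],"turn": 0}
    - {"linear": [0,0.0025,0.002],"turn": 0}
    - {"linear": [0,0.0025,0.0025],"turn": 0}
    - {"linear": [0,0.0025,0.0025],"turn": 0}
    - {"linear": [0,0.0025,0.0025],"turn": 0}

```text
t: 22.8
ee_pos: [559.1, -285.4, 103.6]
orientation: [-2.391, 2.029, 0.003]
ft_force: [-0.9, 0.9, -0.9]
width: 87.9
grasp_force: 0.5
```

```bash
cat > chk.py <<'E'
import sys
from h import *
tag,sA=sys.argv[1],float(sys.argv[2])
sl(st())
for n in ['scene','wrist']:
    d=snap(n,tag)
    for s0 in (-18,-10,-3):
        c=(s0-sA)/150;z=150*np.sqrt(1-c*c)
        print(n,'s0',s0,'phi',np.degrees(np.arccos(c)).round(),'z',round(z),proj(d,W(sA,-12,z)).round(),proj(d,W(sA,-132,z)).round(),'foot',proj(d,W(s0,-12,0)).round(),proj(d,W(s0,-132,0)).round())
    print('   mask',*brown(d,{'scene':(150,200,360,420),'wrist':(0,0,640,480)}[n]))
E
python3 chk.py 11 -124
```

```text
t 22.8 p [ 559.1 -285.4  103.6] yaw -80.7 F [-0.9  0.9 -0.9] w 87.9 g 0.5 q1,6 [-28.3 142.1]
s -79.8 l -47.7
scene s0 -18 phi 45.0 z 106 [236. 294.] [182. 334.] foot [281. 361.] [232. 406.]
scene s0 -10 phi 41.0 z 97 [236. 298.] [183. 337.] foot [284. 363.] [236. 409.]
scene s0 -3 phi 36.0 z 89 [237. 301.] [184. 340.] foot [287. 365.] [238. 411.]
   mask 5055.0 [[222, 304], [255, 316], [280, 355], [280, 359], [234, 405], [184, 337]]
wrist s0 -18 phi 45.0 z 106 [431. 416.] [464.  91.] foot [220. 298.] [207.  98.]
wrist s0 -10 phi 41.0 z 97 [425. 401.] [455.  92.] foot [207. 298.] [193.  98.]
wrist s0 -3 phi 36.0 z 89 [420. 388.] [447.  93.] foot [196. 298.] [180.  98.]
   mask 68428.5 [[459, 93], [511, 357], [430, 384], [326, 385], [214, 316], [202, 282], [190, 97]]
```

arm_command:
  series:
    - {"linear": [0,-0.002,0.0015],"turn": 0}
    - {"linear": [0,-0.002,0.0015],"turn": 0}
    - {"linear": [0,-0.002,0.0015],"turn": 0}
    - {"linear": [0,-0.002,0.0015],"turn": 0}
    - {"linear": [0,-0.002,0.001],"turn": 0}
    - {"linear": [0,-0.002,0.001],"turn": 0}

```text
t: 23.5
ee_pos: [570.8, -283.4, 95.8]
orientation: [-2.391, 2.03, 0.004]
ft_force: [-4.0, -1.3, 2.9]
width: 87.9
grasp_force: 2.2
```

```bash
python3 chk.py 12 -112
```

```text
t 23.5 p [ 570.8 -283.4   95.8] yaw -80.6 F [-4.  -1.3  2.9] w 87.9 g 2.2 q1,6 [-27.6 142.7]
s -67.8 l -47.6
scene s0 -18 phi 51.0 z 117 [240. 293.] [185. 333.] foot [281. 361.] [232. 406.]
scene s0 -10 phi 47.0 z 110 [240. 296.] [186. 336.] foot [284. 363.] [236. 409.]
scene s0 -3 phi 43.0 z 103 [241. 298.] [187. 338.] foot [287. 365.] [238. 411.]
   mask 4679.5 [[225, 309], [232, 310], [268, 337], [281, 355], [237, 410], [188, 341]]
wrist s0 -18 phi 51.0 z 117 [446. 452.] [489.  88.] foot [238. 304.] [228.  98.]
wrist s0 -10 phi 47.0 z 110 [441. 437.] [480.  90.] foot [225. 304.] [213.  98.]
wrist s0 -3 phi 43.0 z 103 [436. 424.] [471.  91.] foot [214. 304.] [200.  98.]
   mask 100240.0 [[470, 87], [530, 374], [529, 382], [106, 384], [60, 133], [56, 89]]
```

arm_command:
  series:
    - {"linear": [0,-0.001,0],"turn": 0}
    - {"linear": [-0.0061,0.0018,0],"turn": -0.142}
    - {"linear": [-0.0061,0.0018,0],"turn": -0.142}
    - {"linear": [-0.0061,0.0018,0],"turn": -0.142}
    - {"linear": [-0.0061,0.0018,0],"turn": -0.142}

```text
t: 24.1
ee_pos: [557.1, -263.2, 96.1]
orientation: [-2.867, 1.27, -0.002]
ft_force: [-1.0, -0.5, 0.6]
width: 88.1
grasp_force: 1.0
```

```bash
python3 chk.py 13 -110
```

```text
t 24.1 p [ 557.1 -263.2   96.1] yaw -47.8 F [-1.  -0.5  0.6] w 88.1 g 1.0 q1,6 [-26.6 110.9]
s -78.3 l -25.5
scene s0 -18 phi 52.0 z 118 [240. 293.] [186. 333.] foot [281. 361.] [232. 406.]
scene s0 -10 phi 48.0 z 112 [241. 295.] [187. 335.] foot [284. 363.] [236. 409.]
scene s0 -3 phi 44.0 z 105 [241. 298.] [187. 338.] foot [287. 365.] [238. 411.]
   mask 5154.0 [[243, 302], [281, 358], [236, 411], [188, 339], [217, 309]]
wrist s0 -18 phi 52.0 z 118 [375. 437.] [632. 137.] foot [220. 212.] [337.  21.]
wrist s0 -10 phi 48.0 z 112 [372. 423.] [616. 136.] foot [207. 205.] [324.  11.]
wrist s0 -3 phi 44.0 z 105 [370. 410.] [601. 134.] foot [197. 198.] [313.   2.]
   mask 128740.0 [[603, 125], [527, 384], [333, 385], [18, 341], [194, 0], [353, 0], [562, 92]]
```

arm_command:
  series:
    - {"linear": [-0.006,0.0017,0],"turn": -0.1415}
    - {"linear": [-0.006,0.0018,0],"turn": -0.1415}
    - {"linear": [-0.006,0.0018,0],"turn": -0.1415}
    - {"linear": [-0.006,0.0018,0],"turn": -0.1415}
    - {"linear": [-0.006,0.0018,0],"turn": -0.1415}
    - {"linear": [-0.006,0.0018,0],"turn": -0.1415}
    - {"linear": [-0.006,0.0018,0],"turn": -0.1415}
    - {"linear": [0,0,0],"turn": 0}

```text
t: 25.0
ee_pos: [514.8, -258.5, 96.0]
orientation: [-3.128, -0.232, -0.005]
ft_force: [-2.0, 0.2, -0.2]
width: 87.4
grasp_force: 1.2
```

```bash
python3 chk.py 14 -110
```

```text
t 25.0 p [ 514.8 -258.5   96. ] yaw 8.5 F [-2.   0.2 -0.2] w 87.4 g 1.2 q1,6 [-28.   53.1]
s -119.3 l -14.2
scene s0 -18 phi 52.0 z 118 [240. 293.] [186. 333.] foot [281. 361.] [232. 406.]
scene s0 -10 phi 48.0 z 112 [241. 295.] [187. 335.] foot [284. 363.] [236. 409.]
scene s0 -3 phi 44.0 z 105 [241. 298.] [187. 338.] foot [287. 365.] [238. 411.]
   mask 5180.5 [[242, 302], [281, 358], [236, 411], [188, 340], [211, 309]]
wrist s0 -18 phi 52.0 z 118 [311. 343.] [690. 340.] foot [312.  70.] [541.  68.]
wrist s0 -10 phi 48.0 z 112 [311. 332.] [673. 329.] foot [312.  54.] [544.  51.]
wrist s0 -3 phi 44.0 z 105 [312. 323.] [658. 320.] foot [312.  39.] [545.  36.]
   mask 101016.0 [[639, 313], [323, 316], [46, 0], [575, 0], [639, 156]]
```

arm_command:
  series:
    - {"linear": [-0.0005,0,0.002],"turn": 0}
    - {"linear": [-0.001,0,0.002],"turn": 0}
    - {"linear": [-0.0015,0,0.002],"turn": 0}
    - {"linear": [-0.0015,0,0.002],"turn": 0}
    - {"linear": [-0.0015,0,0.002],"turn": 0}

```text
t: 25.6
ee_pos: [508.6, -258.9, 85.6]
orientation: [-3.127, -0.235, -0.003]
ft_force: [-6.0, -2.4, 4.3]
width: 88.0
grasp_force: 3.1
```

```bash
python3 chk.py 15 -116
```

```text
t 25.6 p [ 508.6 -258.9   85.6] yaw 8.6 F [-6.  -2.4  4.3] w 88.0 g 3.1 q1,6 [-28.3  52.7]
s -125.5 l -13.7
scene s0 -18 phi 49.0 z 114 [238. 293.] [184. 333.] foot [281. 361.] [232. 406.]
scene s0 -10 phi 45.0 z 106 [239. 296.] [185. 336.] foot [284. 363.] [236. 409.]
scene s0 -3 phi 41.0 z 99 [239. 299.] [186. 339.] foot [287. 365.] [238. 411.]
   mask 5184.5 [[241, 304], [281, 358], [236, 411], [187, 340], [210, 310]]
wrist s0 -18 phi 49.0 z 114 [313. 350.] [709. 349.] foot [315.  53.] [557.  51.]
wrist s0 -10 phi 45.0 z 106 [313. 338.] [689. 336.] foot [314.  35.] [560.  33.]
wrist s0 -3 phi 41.0 z 99 [314. 326.] [670. 325.] foot [314.  19.] [562.  17.]
   mask 100782.0 [[594, 0], [639, 112], [639, 319], [529, 384], [494, 384], [323, 320], [312, 0]]
```

arm_command:
  series:
    - {"linear": [-0.0022,0,0.003],"turn": 0}
    - {"linear": [-0.0022,0,0.003],"turn": 0}
    - {"linear": [-0.0022,0,0.003],"turn": 0}
    - {"linear": [-0.002,0,0.003],"turn": 0}
    - {"linear": [-0.002,0,0.003],"turn": 0}

```text
t: 26.2
ee_pos: [497.7, -260.4, 70.3]
orientation: [-3.127, -0.234, -0.002]
ft_force: [-6.2, -1.5, 2.7]
width: 87.6
grasp_force: 3.3
```

arm_command:
  series:
    - {"linear": [-0.0018,0,0.003],"turn": 0}
    - {"linear": [-0.0018,0,0.003],"turn": 0}
    - {"linear": [-0.0018,0,0.003],"turn": 0}
    - {"linear": [-0.0017,0,0.003],"turn": 0}
    - {"linear": [-0.0016,0,0.003],"turn": 0}

```text
t: 26.7
ee_pos: [489.3, -261.5, 55.2]
orientation: [-3.127, -0.234, -0.003]
ft_force: [-3.5, -1.0, 0.4]
width: 87.8
grasp_force: 2.4
```

```bash
python3 chk.py 16 -135
```

```text
t 26.7 p [ 489.3 -261.5   55.2] yaw 8.6 F [-3.5 -1.   0.4] w 87.8 g 2.4 q1,6 [-29.5  51.4]
s -144.9 l -13.3
scene s0 -18 phi 39.0 z 94 [232. 296.] [179. 335.] foot [281. 361.] [232. 406.]
scene s0 -10 phi 34.0 z 83 [233. 301.] [180. 339.] foot [284. 363.] [236. 409.]
scene s0 -3 phi 28.0 z 71 [234. 305.] [181. 344.] foot [287. 365.] [238. 411.]
   mask 5027.5 [[232, 309], [242, 314], [280, 356], [238, 411], [183, 348], [206, 316]]
wrist s0 -18 phi 39.0 z 94 [314. 370.] [746. 369.] foot [315.  -8.] [606. -11.]
wrist s0 -10 phi 34.0 z 83 [314. 349.] [711. 348.] foot [314. -30.] [609. -33.]
wrist s0 -3 phi 28.0 z 71 [315. 330.] [680. 329.] foot [314. -50.] [613. -53.]
   mask 101077.5 [[639, 0], [639, 319], [322, 319], [322, 0]]
```

arm_command:
  series:
    - {"linear": [-0.0006,0,0],"turn": 0}
    - {"linear": [-0.0006,0,0],"turn": 0}
    - {"linear": [-0.0006,0,0],"turn": 0}
    - {"linear": [-0.0006,0,0],"turn": 0}
    - {"linear": [-0.0006,0,0],"turn": 0}
    - {"linear": [-0.0006,0,0],"turn": 0}
    - {"linear": [-0.0006,0,0],"turn": 0}
    - {"linear": [-0.0006,0,0],"turn": 0}

```text
t: 27.6
ee_pos: [485.3, -262.4, 55.8]
orientation: [-3.127, -0.236, -0.005]
ft_force: [-1.1, -0.8, -1.4]
width: 87.8
grasp_force: 0.7
```

```bash
python3 chk.py 17 -139.7 | grep -v wrist
```

```text
t 27.6 p [ 485.3 -262.4   55.8] yaw 8.6 F [-1.1 -0.8 -1.4] w 87.8 g 0.7 q1,6 [-29.8  51.1]
s -149.1 l -13.5
scene s0 -18 phi 36.0 z 88 [231. 298.] [178. 336.] foot [281. 361.] [232. 406.]
scene s0 -10 phi 30.0 z 75 [232. 302.] [179. 341.] foot [284. 363.] [236. 409.]
scene s0 -3 phi 24.0 z 62 [233. 307.] [181. 346.] foot [287. 365.] [238. 411.]
   mask 4917.0 [[231, 312], [239, 314], [280, 357], [239, 412], [182, 351], [207, 323]]
   mask 96946.5 [[639, 0], [639, 306], [322, 306], [321, 0]]
```

arm_command:
  series:
    - {"linear": [-0.0006,0,0],"turn": 0}
    - {"linear": [-0.0006,0,0],"turn": 0}
    - {"linear": [-0.0006,0,0],"turn": 0}
    - {"linear": [-0.0006,0,0],"turn": 0}
    - {"linear": [-0.0006,0,0],"turn": 0}

```text
t: 28.2
ee_pos: [482.3, -262.8, 55.8]
orientation: [-3.127, -0.236, -0.005]
ft_force: [-1.6, -0.2, -1.0]
width: 88.0
grasp_force: 0.8
```

```bash
cat > c2.py <<'E'
import sys
from h import *
o=st();sl(o);d=snap('wrist',sys.argv[1]);n=np.array([.988,.156]);sA=(np.array(o['ee_pos'])[:2]-[630.4,-225.8])@n+10
m=cv2.inRange(cv2.cvtColor(d['frame'],cv2.COLOR_BGR2HSV),(0,130,30),(18,255,200))[:,440:600]
r=np.median([np.flatnonzero(c).max() for c in m.T if c.any()])
f=[abs(proj(d,W(sA,-100,z))[1]-r) for z in range(0,130)];print('edge row',r,'-> lip edge z',int(np.argmin(f)),'tip z',round(o['ee_pos'][2]-19,1),'sA',round(sA,1))
E
python3 c2.py 18
```

```text
t 28.2 p [ 482.3 -262.8   55.8] yaw 8.6 F [-1.6 -0.2 -1. ] w 88.0 g 0.8 q1,6 [-30.   50.9]
s -152.1 l -13.5
edge row 384.0 -> lip edge z 101 tip z 36.8 sA -142.1
```

```bash
sed -i 's/^r=.*/r=np.median([200+np.argmin(c[200:]) for c in m.T])/' c2.py
cat >> c2.py <<'E'
print([int(200+np.argmin(c[200:])) for c in m.T[::20]])
E
python3 c2.py 19
```

```text
t 28.25 p [ 482.2 -262.8   55.7] yaw 8.6 F [-1.6 -0.7 -0.8] w 87.7 g 0.8 q1,6 [-30.   50.9]
s -152.2 l -13.5
edge row 297.0 -> lip edge z 46 tip z 36.7 sA -142.2
[298, 298, 298, 297, 297, 297, 297, 297]
```

arm_command:
  series:
    - {"linear": [0.001,0,0.0005],"turn": 0}
    - {"linear": [-0.0005,0,0.002],"turn": 0}
    - {"linear": [-0.0006,0,0.002],"turn": 0}
    - {"linear": [-0.0006,0,0.002],"turn": 0}
    - {"linear": [-0.0006,0,0.002],"turn": 0}

```text
t: 28.8
ee_pos: [480.0, -262.9, 46.9]
orientation: [-3.127, -0.236, -0.002]
ft_force: [-6.0, -2.3, -0.8]
width: 87.6
grasp_force: 2.8
```

```bash
python3 c2.py 20
```

```text
t 28.8 p [ 480.  -262.9   46.9] yaw 8.6 F [-6.  -2.3 -0.8] w 87.6 g 2.8 q1,6 [-30.1  50.8]
s -154.4 l -13.2
edge row 299.0 -> lip edge z 39 tip z 27.9 sA -144.4
[300, 299, 299, 201, 299, 200, 299, 299]
```

arm_command:
  series:
    - {"linear": [-0.0005,0,0.002],"turn": 0}
    - {"linear": [-0.0005,0,0.002],"turn": 0}
    - {"linear": [-0.0005,0,0.002],"turn": 0}
    - {"linear": [-0.0004,0,0.002],"turn": 0}
    - {"linear": [-0.0004,0,0.002],"turn": 0}
    - {"linear": [-0.0004,0,0.002],"turn": 0}

```text
t: 29.45
ee_pos: [477.2, -263.2, 34.9]
orientation: [-3.126, -0.235, -0.001]
ft_force: [-5.8, -3.5, -0.1]
width: 87.5
grasp_force: 3.0
```

arm_command:
  series:
    - {"linear": [-0.0003,0,0.002],"turn": 0}
    - {"linear": [-0.0003,0,0.002],"turn": 0}
    - {"linear": [-0.0003,0,0.002],"turn": 0}
    - {"linear": [-0.0002,0,0.002],"turn": 0}

```text
t: 29.85
ee_pos: [475.9, -263.2, 26.7]
orientation: [-3.126, -0.235, -0.0]
ft_force: [-7.4, -3.0, 0.2]
width: 87.7
grasp_force: 3.5
```

```bash
python3 c2.py 21
```

```text
t 29.85 p [ 475.9 -263.2   26.7] yaw 8.6 F [-7.4 -3.   0.2] w 87.7 g 3.5 q1,6 [-30.4  50.5]
s -158.5 l -12.9
edge row 301.0 -> lip edge z 21 tip z 7.7 sA -148.5
[301, 302, 301, 301, 301, 301, 301, 301]
```

arm_command:
  series:
    - {"linear": [-0.0002,0,0.0015],"turn": 0}
    - {"linear": [-0.0001,0,0.0015],"turn": 0}
    - {"linear": [-0.0001,0,0.001],"turn": 0}
    - {"linear": [-0.0002,0,0],"turn": 0}
    - {"linear": [-0.0002,0,0],"turn": 0}
    - {"linear": [-0.0002,0,0],"turn": 0}
    - {"linear": [-0.0002,0,0],"turn": 0}

```text
t: 30.6
ee_pos: [475.3, -263.4, 22.9]
orientation: [-3.126, -0.236, -0.002]
ft_force: [-4.8, -0.3, -1.2]
width: 87.7
grasp_force: 2.4
```

```bash
python3 c2.py 22
```

```text
t 30.6 p [ 475.3 -263.4   22.9] yaw 8.6 F [-4.8 -0.3 -1.2] w 87.7 g 2.4 q1,6 [-30.4  50.4]
s -159.1 l -13.0
edge row 301.0 -> lip edge z 17 tip z 3.9 sA -149.1
[302, 302, 301, 301, 301, 301, 301, 301]
```

arm_command:
  series:
    - {"linear": [-0.0003,0,0.0003],"turn": 0}
    - {"linear": [-0.0003,0,0.0003],"turn": 0}
    - {"linear": [-0.0002,0,0.0003],"turn": 0}
    - {"linear": [-0.0002,0,0],"turn": 0}
    - {"linear": [-0.0002,0,0],"turn": 0}
    - {"linear": [-0.0002,0,0],"turn": 0}
    - {"linear": [-0.0002,0,0],"turn": 0}
    - {"linear": [-0.0002,0,0],"turn": 0}

```text
t: 31.45
ee_pos: [474.8, -264.0, 22.5]
orientation: [-3.128, -0.237, -0.006]
ft_force: [-2.3, -0.1, -1.3]
width: 87.7
grasp_force: 1.0
```

```bash
python3 c2.py 23
```

```text
t 31.45 p [ 474.8 -264.    22.5] yaw 8.6 F [-2.3 -0.1 -1.3] w 87.7 g 1.0 q1,6 [-30.5  50.3]
s -159.7 l -13.4
edge row 297.0 -> lip edge z 13 tip z 3.5 sA -149.7
[298, 297, 297, 297, 297, 205, 297, 297]
```

arm_command:
  series:
    - {"linear": [-0.0002,0,0],"turn": 0}
    - {"linear": [-0.0002,0,0],"turn": 0}
    - {"linear": [-0.0002,0,0],"turn": 0}
    - {"linear": [-0.0002,0,0],"turn": 0}
    - {"linear": [-0.0003,0,0],"turn": 0}
    - {"linear": [-0.0003,0,0],"turn": 0}
    - {"linear": [-0.0003,0,0],"turn": 0}
    - {"linear": [-0.0003,0,0],"turn": 0}

```text
t: 32.3
ee_pos: [472.7, -264.3, 22.4]
orientation: [-3.128, -0.236, -0.005]
ft_force: [-0.2, 0.7, -0.2]
width: 87.9
grasp_force: 0.0
```

```bash
python3 c2.py 24
```

```text
t 32.3 p [ 472.7 -264.3   22.4] yaw 8.6 F [-0.2  0.7 -0.2] w 87.9 g 0.0 q1,6 [-30.7  50.2]
s -161.9 l -13.4
edge row 282.0 -> lip edge z 0 tip z 3.4 sA -151.9
[282, 282, 282, 282, 282, 282, 282, 281]
```

arm_command:
  series:
    - {"linear": [-0.01,0,0],"turn": 0}
    - {"linear": [-0.02,0,-0.02],"turn": 0}
    - {"linear": [-0.03,0.02,-0.04],"turn": 0}
    - {"linear": [-0.03,0.03,-0.04],"turn": 0}
    - {"linear": [0,0.01,-0.04],"turn": 0}
    - {"linear": [0,0,-0.04],"turn": 0}
    - {"linear": [0,0,0],"turn": 0}

```text
t: 33.05
ee_pos: [399.0, -333.9, 198.1]
orientation: [3.132, 0.234, 0.015]
ft_force: [0.1, -1.0, 0.2]
width: 88.2
grasp_force: 0.0
```

Run:
```python
from h import *
np.set_printoptions(precision=1,suppress=True)
sl(st());w=snap('wrist',25);s=snap('scene',25);d=snap('side',25)
for p in brown(w,(0,0,640,330))[1]: print('w',p,onz(w,p,8))
for p in brown(s,(150,250,300,425))[1]: print('s',p,onz(s,p,10))
for tag,l in (('near',-150),('far',0)): print(tag,[proj(w,W(l,k,6)).round().tolist() for k in(-12,-132)])
o=cv2.resize(w['frame'],(800,600));cv2.imwrite('pics/c25.png',o)
```

```text
t 33.05 p [ 399.  -333.9  198.1] yaw 8.6 F [ 0.1 -1.   0.2] w 88.2 g 0.0 q1,6 [-41.4  39.8]
s -245.5 l -70.7
w [408, 0] [ 563.8 -373.7    8. ]
w [405, 75] [ 514.9 -381.8    8. ]
w [401, 90] [ 504.2 -381.     8. ]
w [242, 91] [ 485.8 -264.2    8. ]
w [235, 0] [ 545.4 -253.2    8. ]
s [231, 328] [ 493.5 -269.1   10. ]
s [239, 330] [ 508.1 -260.3   10. ]
s [278, 358] [ 611.7 -244.6   10. ]
s [239, 412] [ 655.4 -359.3   10. ]
s [184, 368] [ 517.3 -383.9   10. ]
s [184, 364] [ 509.5 -379.6   10. ]
near [[238.0, 93.0], [398.0, 92.0]]
far [[225.0, -150.0], [409.0, -151.0]]
```

View pics/c25.png

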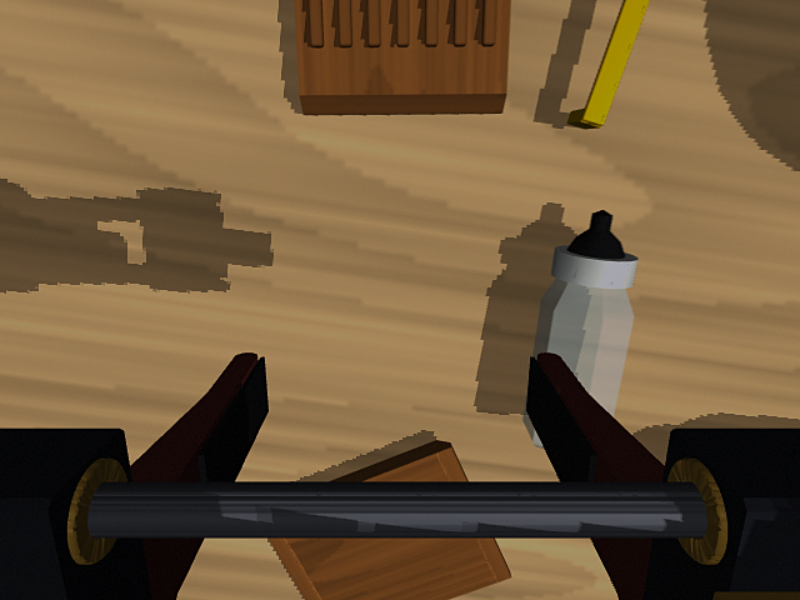

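The wrist picture shows the board flat with ribs up. Its near end is at row 90 and the rib ends are at row 37 (crop 46), with the middle rib at crop x 401.

Run:
```python
from h import *
w=pickle.load(open('pics/wrist25.pkl','rb'))
n=np.array([.988,.156]);l=np.array([-.156,.988])
for nm,p,z in [('rib1',(315,46),16),('rib4',(401,46),16),('rib7',(488,46),16),('endL',(302,95),16),('endR',(506,95),16),('botL',(302,113),6),('botR',(502,113),6)]:
    P=onz(w,(p[0]*.8,p[1]*.8),z);q=P[:2]-[630.4,-225.8];print(nm,P.round(1),'s',round(q@n,1),'l',round(q@l,1))
```

```text
rib1 [ 522.5 -268.9   16. ] s -113.3 l -25.7
rib4 [ 529.8 -316.7   16. ] s -113.6 l -74.1
rib7 [ 537.1 -365.    16. ] s -113.9 l -123.0
endL [ 495.7 -264.3   16. ] s -139.1 l -17.0
endR [ 513.3 -380.4   16. ] s -139.8 l -134.5
botL [ 486.2 -263.5    6. ] s -148.3 l -14.8
botR [ 504.2 -381.9    6. ] s -149.0 l -134.5
```

arm_command:
  series:
    - {"linear": [0.035,-0.001,0],"turn": 0}
    - {"linear": [0.035,-0.001,0],"turn": 0}
    - {"linear": [0.035,-0.001,0],"turn": 0}
    - {"linear": [0.035,-0.001,0],"turn": 0}
    - {"linear": [0.032,-0.0014,0],"turn": 0}
    - {"linear": [0,0,0],"turn": -0.143}
    - {"linear": [0,0,0],"turn": -0.143}
    - {"linear": [0,0,0],"turn": -0.143}
    - {"linear": [0,0,0],"turn": -0.143}
    - {"linear": [0,0,0],"turn": -0.143}

```text
t: 34.2
ee_pos: [565.5, -299.1, 190.9]
orientation: [-2.84, -1.324, -0.003]
ft_force: [0.3, -0.4, -0.8]
width: 87.6
grasp_force: 0.0
```

arm_command:
  series:
    - {"linear": [0,0,0.02],"turn": -0.143}
    - {"linear": [0,0,0.02],"turn": -0.143}
    - {"linear": [0,0,0.02],"turn": -0.143}
    - {"linear": [0,0,0.02],"turn": -0.143}
    - {"linear": [0,0,0],"turn": -0.143}
    - {"linear": [0,0,0],"turn": -0.141}
    - {"linear": [0,0,0],"turn": 0}
    - {"linear": [0,0,0],"turn": 0}

```text
t: 35.0
ee_pos: [566.1, -299.1, 112.2]
orientation: [-2.049, -2.376, -0.008]
ft_force: [-0.7, -0.6, -0.0]
width: 88.0
grasp_force: 0.0
```

```bash
cat > go.py <<'E'
import sys
from h import *
o=st();R=Ro.from_rotvec(o['orientation']).as_matrix();print('tool shift',np.round(R.T@(np.array([float(v) for v in sys.argv[1:4]])-o['ee_pos']),1))
E
python3 go.py 568.1 -302.9 36.5
```

```text
t 35.0 p [ 566.1 -299.1  112.2] yaw 98.5 F [-0.7 -0.6 -0. ] w 88.0 g 0.0 q1,6 [-29.1 -37.8]
tool shift [-4.6  1.3 75.6]
```

arm_command:
  series:
    - {"linear": [-0.0046,0.0013,0.02],"turn": 0}
    - {"linear": [0,0,0.02],"turn": 0}
    - {"linear": [0,0,0.01],"turn": 0}
    - {"linear": [0,0,0],"turn": 0}
    - {"linear": [0,0,0],"turn": 0}

```text
t: 35.5
ee_pos: [569.2, -303.8, 63.9]
orientation: [-2.047, -2.38, -0.009]
ft_force: [0.4, 0.4, 0.6]
width: 88.0
grasp_force: 0.0
```

```bash
python3 go.py 568.1 -302.9 36.5
```

```text
t 35.5 p [ 569.2 -303.8   63.9] yaw 98.6 F [0.4 0.4 0.6] w 88.0 g 0.0 q1,6 [-29.3 -38.2]
tool shift [ 0.9 -1.  27.4]
```

arm_command:
  series:
    - {"linear": [0.0009,-0.001,0.01],"turn": 0}
    - {"linear": [0,0,0.007],"turn": 0}
    - {"linear": [0,0,0.005],"turn": 0}
    - {"linear": [0,0,0.002],"turn": 0}
    - {"linear": [0,0,0],"turn": 0}

```text
t: 36.0
ee_pos: [567.8, -302.8, 39.4]
orientation: [-2.046, -2.381, -0.009]
ft_force: [0.4, 0.3, -0.3]
width: 87.9
grasp_force: 0.0
```

```bash
python3 go.py 568.1 -302.9 36.5
```

```text
t 36.0 p [ 567.8 -302.8   39.4] yaw 98.6 F [ 0.4  0.3 -0.3] w 87.9 g 0.0 q1,6 [-29.3 -38.3]
tool shift [-0.1  0.3  2.9]
```

arm_command:
  series:
    - {"linear": [0,0,0.0015],"turn": 0}
    - {"linear": [0,0,0.001],"turn": 0}
    - {"linear": [0,0,0],"turn": 0}

```text
t: 36.3
ee_pos: [568.1, -302.9, 37.4]
orientation: [-2.047, -2.382, -0.009]
ft_force: [0.2, 0.8, -0.2]
width: 87.5
grasp_force: 0.0
```

arm_command:
  series:
    - {"linear": [0,0,0],"turn": 0}
    - {"linear": [0,0,0],"turn": 0}
    - {"linear": [0,0,0],"turn": 0}
    - {"linear": [0,0,0],"turn": 0}
  jaw: -1

```text
t: 36.7
ee_pos: [567.4, -302.9, 37.3]
orientation: [-2.046, -2.381, -0.008]
ft_force: [-4.2, -0.0, 2.9]
width: 77.6
grasp_force: 30.0
```

arm_command:
  series:
    - {"linear": [0,-0.001,-0.001],"turn": 0}
    - {"linear": [0,-0.001,-0.002],"turn": 0}
    - {"linear": [0,-0.001,-0.002],"turn": 0}
    - {"linear": [0,0,0],"turn": 0}

```text
t: 37.1
ee_pos: [565.2, -303.4, 42.5]
orientation: [-2.047, -2.382, -0.01]
ft_force: [0.5, 0.3, -2.4]
width: 78.0
grasp_force: 30.0
```

Run:
```python
from h import *
sl(st());s=snap('scene',26);w=snap('side',26)
print(brown(s,(150,250,300,425)))
```

```text
t 37.1 p [ 565.2 -303.4   42.5] yaw 98.6 F [ 0.5  0.3 -2.4] w 78.0 g 30.0 q1,6 [-29.5 -38.5]
s -76.5 l -66.5
(3256.5, [[212, 339], [266, 343], [280, 357], [239, 411], [183, 366]])
```

arm_command:
  series:
    - {"linear": [0,-0.002,-0.006],"turn": 0}
    - {"linear": [0,-0.002,-0.012],"turn": 0}
    - {"linear": [0,0,-0.018],"turn": 0}
    - {"linear": [0,0,-0.02],"turn": 0}
    - {"linear": [0.005,0,-0.02],"turn": 0}
    - {"linear": [0.01,0.001,-0.015],"turn": 0}
    - {"linear": [0.02,0.002,-0.007],"turn": 0}
    - {"linear": [0.028,0.002,-0.002],"turn": 0}
    - {"linear": [0.03,0.002,0],"turn": 0}
    - {"linear": [0.03,0.002,0],"turn": 0}

```text
t: 38.2
ee_pos: [550.4, -179.1, 143.1]
orientation: [-2.046, -2.381, -0.009]
ft_force: [0.3, 0.3, -3.2]
width: 77.4
grasp_force: 30.0
```

arm_command:
  series:
    - {"linear": [0.03,0.003,0],"turn": 0}
    - {"linear": [0.03,0.003,0],"turn": 0}
    - {"linear": [0.03,0.003,0],"turn": 0}
    - {"linear": [0.03,0.003,0],"turn": 0}
    - {"linear": [0.03,0.003,0],"turn": 0}
    - {"linear": [0.03,0.003,0],"turn": 0}
    - {"linear": [0.03,0.003,0],"turn": 0}
    - {"linear": [0.03,0.003,0],"turn": 0}
    - {"linear": [0.03,0.003,0],"turn": 0}
    - {"linear": [0.03,0.003,0],"turn": 0}

```text
t: 39.2
ee_pos: [534.2, 121.7, 144.7]
orientation: [-2.045, -2.382, -0.008]
ft_force: [1.7, 0.0, -3.2]
width: 77.7
grasp_force: 30.0
```

arm_command:
  series:
    - {"linear": [0.03,0.003,0],"turn": 0}
    - {"linear": [0.03,0.003,0],"turn": 0}
    - {"linear": [0.025,0,0],"turn": 0}
    - {"linear": [0.015,0,0],"turn": 0}
    - {"linear": [0.008,0,0],"turn": 0}
    - {"linear": [0,0,0],"turn": 0.09}
    - {"linear": [0,0,0],"turn": 0.09}
    - {"linear": [0,0,0],"turn": 0.084}
    - {"linear": [0,0,0],"turn": 0}

```text
t: 40.1
ee_pos: [525.1, 226.6, 145.1]
orientation: [-2.343, -2.089, -0.008]
ft_force: [1.1, 0.0, -3.1]
width: 77.6
grasp_force: 30.0
```

```bash
python3 go.py 522.4 247 70
python3 - <<'E'
from h import *
s=pickle.load(open('pics/scene0.pkl','rb'));d=pickle.load(open('pics/side0.pkl','rb'))
# refine mat: grey mask min-area fits, corners cast to z=3
for n,x,b,lo,hi in [('s',s,(330,190,480,290),(0,0,20),(180,50,125)),('d',d,(140,260,320,395),(100,0,20),(180,90,140))]:
    m=cv2.inRange(cv2.cvtColor(x['frame'],cv2.COLOR_BGR2HSV),lo,hi);k=np.zeros_like(m);k[b[1]:b[3],b[0]:b[2]]=m[b[1]:b[3],b[0]:b[2]]
    k=cv2.morphologyEx(k,cv2.MORPH_OPEN,np.ones((5,5)));c=max(cv2.findContours(k,0,2)[0],key=cv2.contourArea)[:,0]
    P=np.array([onz(x,p,3)[:2] for p in c],np.float32);print(n,cv2.minAreaRect(P))
E
```

```text
t 40.1 p [525.1 226.6 145.1] yaw 83.5 F [ 1.1  0.  -3.1] w 77.6 g 30.0 q1,6 [22.  28.4]
tool shift [19.5 -5.1 75.2]
s ((522.7752685546875, 235.91128540039062), (218.45672607421875, 237.6972198486328), 84.44741821289062)
d ((520.916259765625, 242.7689971923828), (218.3326873779297, 238.13050842285156), 84.32530212402344)
```

arm_command:
  series:
    - {"linear": [0.0095,-0.0025,0.01],"turn": -0.015}
    - {"linear": [0.01,-0.0025,0.02],"turn": 0}
    - {"linear": [0,0,0.025],"turn": 0}
    - {"linear": [0,0,0.02],"turn": 0}
    - {"linear": [0,0,0.008],"turn": 0}
    - {"linear": [0,0,0],"turn": 0}
    - {"linear": [0,0,0],"turn": 0}

```text
t: 40.8
ee_pos: [523.0, 247.8, 62.5]
orientation: [-2.325, -2.109, -0.01]
ft_force: [-0.3, 0.2, -3.5]
width: 77.9
grasp_force: 30.0
```

```bash
python3 go.py 522.4 247.3 40.4
python3 - <<'E'
from h import *
np.set_printoptions(precision=1,suppress=True)
d=snap('scene',27);e=snap('side',27)
for n,x,b in (('s',d,(330,190,480,290)),('d',e,(130,240,330,400))):
    for p in brown(x,b)[1]: print(n,p,onz(x,p,30))
print([proj(d,(522+sx*75,239+sy*60,30)).round().tolist() for sx,sy in((1,1),(1,-1),(-1,-1),(-1,1))])
E
```

```text
t 40.8 p [523.  247.8  62.5] yaw 84.4 F [-0.3  0.2 -3.5] w 77.9 g 30.0 q1,6 [24.1 29.4]
tool shift [-0.7 -0.6 22.1]
s [407, 204] [453.1 316.   30. ]
s [431, 214] [525.  326.1  30. ]
s [447, 227] [587.  309.4  30. ]
s [446, 232] [597.9 289.9  30. ]
s [415, 254] [601.4 164.1  30. ]
s [375, 227] [468. 173.  30.]
d [277, 318] [436.  208.5  30. ]
d [238, 346] [457.2 300.6  30. ]
d [233, 346] [464.9 305.2  30. ]
d [180, 309] [611.9 285.9  30. ]
d [221, 288] [582.7 198.3  30. ]
d [262, 282] [521.2 139.8  30. ]
[[448.0, 230.0], [418.0, 250.0], [370.0, 222.0], [401.0, 205.0]]
```

arm_command:
  series:
    - {"linear": [-0.0007,-0.0006,0.007],"turn": 0}
    - {"linear": [0,0,0.005],"turn": 0}
    - {"linear": [0,0,0.003],"turn": 0}
    - {"linear": [0,0,0.002],"turn": 0}
    - {"linear": [0,0,0],"turn": 0}

```text
t: 41.4
ee_pos: [522.0, 246.9, 44.9]
orientation: [-2.326, -2.108, -0.008]
ft_force: [0.4, -0.4, -2.6]
width: 77.8
grasp_force: 30.0
```

arm_command:
  series:
    - {"linear": [0,0,0.001],"turn": 0}
    - {"linear": [0,0,0.001],"turn": 0}
    - {"linear": [0,0,0],"turn": 0}

```text
t: 41.7
ee_pos: [522.2, 247.0, 43.2]
orientation: [-2.326, -2.108, -0.009]
ft_force: [-0.6, -0.2, -3.4]
width: 77.8
grasp_force: 30.0
```

arm_command:
  series:
    - {"linear": [0,0,0.001],"turn": 0}
    - {"linear": [0,0,0.001],"turn": 0}
    - {"linear": [0,0,0],"turn": 0}

```text
t: 42.0
ee_pos: [522.1, 247.0, 41.1]
orientation: [-2.326, -2.108, -0.009]
ft_force: [-0.8, -0.0, -2.6]
width: 77.8
grasp_force: 30.0
```

arm_command:
  series:
    - {"linear": [0,0,0.0007],"turn": 0}
    - {"linear": [0,0,0.0005],"turn": 0}
    - {"linear": [0,0,0],"turn": 0}

```text
t: 42.3
ee_pos: [522.2, 247.0, 40.3]
orientation: [-2.326, -2.108, -0.009]
ft_force: [-1.8, -0.7, 1.2]
width: 77.7
grasp_force: 30.0
```

arm_command:
  series:
    - {"linear": [0,0,0.0003],"turn": 0}
    - {"linear": [0,0,0],"turn": 0}

```text
t: 42.5
ee_pos: [522.2, 247.0, 40.2]
orientation: [-2.326, -2.108, -0.009]
ft_force: [-2.1, -1.0, 4.5]
width: 78.0
grasp_force: 30.0
```

arm_command:
  series:
    - {"linear": [0,0,0],"turn": 0}
    - {"linear": [0,0,0],"turn": 0}
    - {"linear": [0,0,0],"turn": 0}
  jaw: 1

```text
t: 42.8
ee_pos: [522.3, 247.1, 39.7]
orientation: [-2.326, -2.108, -0.009]
ft_force: [-1.0, -0.4, -1.1]
width: 87.7
grasp_force: 0.0
```

arm_command:
  series:
    - {"linear": [0,0,-0.003],"turn": 0}
    - {"linear": [0,0,-0.01],"turn": 0}
    - {"linear": [0,0,-0.03],"turn": 0}
    - {"linear": [0,0,-0.04],"turn": 0}
    - {"linear": [0,0,-0.04],"turn": 0}
    - {"linear": [-0.04,-0.01,-0.03],"turn": 0}
    - {"linear": [-0.04,-0.01,0],"turn": 0}
    - {"linear": [-0.04,-0.01,0],"turn": 0}
    - {"linear": [-0.04,-0.01,0],"turn": 0}
    - {"linear": [-0.04,-0.01,0],"turn": 0}

```text
t: 43.8
ee_pos: [452.1, 51.5, 191.8]
orientation: [-2.326, -2.11, -0.011]
ft_force: [0.2, -0.8, 0.4]
width: 88.1
grasp_force: 0.0
```

Run:
```python
from h import *
np.set_printoptions(precision=1,suppress=True)
st();d=snap('scene',28);e=snap('side',28)
for n,x,b in (('s',d,(330,190,480,290)),('d',e,(130,240,330,400))):
    a,q=brown(x,b);print(n,a)
    for p in q: print('  ',p,onz(x,p,19))
    m=cv2.inRange(cv2.cvtColor(x['frame'],cv2.COLOR_BGR2HSV),(0,130,30),(18,255,200))[b[1]:b[3],b[0]:b[2]]
    P=np.array([onz(x,(u+b[0],v+b[1]),15)[:2] for v,u in zip(*np.nonzero(m))],np.float32);print('  mean',P.mean(0),cv2.minAreaRect(P))
z=pickle.load(open('pics/scene0.pkl','rb'))['frame']
D=cv2.absdiff(z,d['frame']).max(2)>40
print('changed components',[c.tolist() for c in cv2.connectedComponentsWithStats(D.astype(np.uint8))[2] if c[4]>60])
```

```text
t 43.8 p [452.1  51.5 191.8] yaw 84.4 F [ 0.2 -0.8  0.4] w 88.1 g 0.0 q1,6 [ 4.8 10.1]
s 1650.0
   [373, 228] [457.8 178.   19. ]
   [407, 213] [471.2 296.1  19. ]
   [441, 235] [589.6 283.9  19. ]
   [443, 241] [607.5 267.4  19. ]
   [410, 257] [593.1 158.3  19. ]
  mean [525.2 230. ] ((443.46929931640625, 240.04583740234375), (127.46195983886719, 318.2977294921875), 84.57424926757812)
d 3630.0
   [228, 287] [581.  179.7  19. ]
   [267, 306] [478.1 183.4  19. ]
   [280, 317] [438.8 194.9  19. ]
   [240, 357] [445.3 311.7  19. ]
   [185, 322] [588.2 299.5  19. ]
  mean [519.3 250.4] ((565.3439331054688, 271.07012939453125), (449.67822265625, 390.5252685546875), 13.254467964172363)
changed components [[0, 0, 640, 480, 277033], [166, 0, 98, 95, 2706], [250, 0, 20, 54, 515], [268, 0, 116, 63, 3593], [185, 12, 25, 29, 440], [175, 23, 17, 18, 102], [308, 29, 26, 40, 794], [367, 40, 16, 22, 214], [155, 51, 12, 13, 83], [154, 65, 27, 46, 594], [355, 69, 13, 19, 98], [179, 89, 21, 30, 348], [284, 94, 161, 165, 9575], [160, 99, 16, 16, 77], [231, 100, 12, 16, 93], [246, 104, 13, 9, 67], [239, 149, 33, 15, 121], [85, 160, 235, 151, 5987], [331, 162, 14, 16, 136], [192, 291, 100, 76, 4121]]
```

```bash
python3 -c "
from workcell import ctrl
print(ctrl.close_job())"
```

```text
the job is handed in; nothing more can be done
None
```

The job is handed in at about 44 s: the board stood by itself against the splash board, was taken hold of again, and now lies ribs up within a few mm of the mat's middle, with no sign of a drop; it was laid flat on the counter against the splash board once on the way.

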